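# Load the sprung jar lift and set its stop screw with the gauge blade

## Robot

A 6-joint arm with a two-finger parallel gripper is mounted at the origin on a cart in front of the work surface, level with it; the furniture and walls round the work are solid. World frame = base frame: x ahead of the robot, y to its left, z up, the work surface at z = 0. Lengths are in m, angles in rad, forces in N, time in s.
With the tool pointing down it reaches from about 0.25 to 0.775 m from the base axis. Payload 4 kg.
Tool frame: the origin (TCP) lies at the very end of the fingers, on their centre line; the grasp point (between the pads) lies 19 mm behind it; z points along the fingers, y is the line along which they close (so a half turn about z gives the same grasp; the last joint's range is limited). The gripper opens to 85 mm and grips with 20 to 120 N. Pads are 22 mm wide; open, the fingers measure 114 mm over their backs; the gripper's body (76 mm by 85 mm) begins 54 mm behind the grasp point. The pads swing forward as they close: fully open they stand 13 mm farther back than shut.
Start: joints at [1.102, 0.087, 1.371, -0, 1.684, -0.103], TCP at [0.197, 0.514, 0.231] pointing down, gripper open.
Joint ranges: [-3.1, 3.1], [-0.76, 2.03], [0.27, 2.55], [-1.08, 4.22], [0.17, 2.65], [-2.57, 2.57]. Speed limits (rad/s): [2.79, 2.79, 3.14, 3.14, 3.14, 3.14].

## Interface

Orientations are given as a unit quaternion [w, x, y, z].
In Python, from bench import monitor, viewer, env gives the robot as it stands.
- The arm moves only by the tool send_rows, never from a script. Its argument "targets" is a list of rows, each an object with "translation": the shift along the world's x, y, z in mm, a list of three; "twist": the turn, a rotation vector about the world's x, y, z in degrees, a list of three; "grip": the closure, from -1 (fully open) to 1 (shut). In form: [{"translation": [dx, dy, dz], "twist": [wx, wy, wz], "grip": grip}, ...]. A call has 1 to 10 rows; each row is the pose to reach, as a shift and turn from the pose commanded when the call began; what a row does not reach only later rows make up. A row lasts 1/12 s, in which the tool goes at most 41.7 mm and 7.16 degrees, less where a joint would pass 70% of its speed; a pose out of reach is approached as far as the arm can. A call with a gripper value outside its range is refused whole. The fingers move at their own pace and stop on an object; "grip_force" is the grip in N (left out, the last holds). Time passes only in rows, so rows that repeat a pose let the fingers close. It gives the time, the measured TCP pose, the force, the opening and the grip force at its end, in the units of the state.
- monitor.state(): the state, without advancing time (a new reading comes with each control period).
- viewer.read_camera(name): name is "side" or "top" or "wrist"; returns a dict with "pixels" (420x560x3 uint8, blue, green, red), "K" (3x3 intrinsics, pixels), "R" (3x3) and "t" (3): a world point X has camera coordinates R X + t; the wrist camera has in their place "hand_eye" (4x4, takes a point from camera to tool coordinates, whose origin is the TCP and whose axes are the flange's). Camera axes: x right, y down, z forward; pixel columns grow to the right and rows downward; lengths in m; the calibration is good to about 2 mm. A picture is of the moment at which its call begins: read the wrist's pose just before it. There is no depth.
- env.sign_off(): hands the job in; it is judged then, once.
The state is a dict: "time": time; "q": joint angles; "qvel": joint speeds; "tau": joint torques, N m; "tool_pos": TCP position; "ee_rot": TCP orientation; "wrist_force": force on the tool from outside, world axes, zero at the start; "moment": the same for the moment, N m; "opening": opening from 0.0 (shut) to 1.0 (fully open); "grip_force": force on a finger pad.
Only numpy, scipy, OpenCV 4.12 (cv2) and the standard library are available. Lean on these libraries where they do the work, as an engineer would, in place of code of your own. Each camera call takes 0.05 s, during which the arm holds its last target. There are 200 camera calls.

## Task

Stand all the loose spice jars from the right of the worktop upright in the railed bay of the sprung lift. With the jars aboard, lay the gauge blade flat on the tray's flat lane, with its tongue under the foot of the stop screw and still clear of it, then turn the knob clockwise until the foot just drags on the blade, without forcing the tray down. Then draw the blade out, leaving the screw as it is set, and lay the blade flat back on its cork mat; leave the other things where they are.

Things in the scene. Friction and masses are not known exactly. Their poses are not given: they have to be found in the camera images.
- jar1: green-capped glass spice jar, 46 mm across, 106 mm tall, about 0.3 kg, standing upright on the worktop right of the lift; origin at the centre of its underside, z up. May be absent
- jar2: green-capped glass spice jar, 46 mm across, 106 mm tall, about 0.3 kg, standing upright on the worktop right of the lift; origin at the centre of its underside, z up. May be absent
- jar3: green-capped glass spice jar, 46 mm across, 106 mm tall, about 0.3 kg, standing upright on the worktop right of the lift; origin at the centre of its underside, z up. May be absent
- jar4: green-capped glass spice jar, 46 mm across, 106 mm tall, about 0.3 kg, standing upright on the worktop right of the lift; origin at the centre of its underside, z up. May be absent
- lift: the jar lift, fixed: wooden base 190 x 236 x 18 mm, a steel bracket at the far end of its left (+y) side carrying the stop screw; origin under the centre of the base, x away from the robot, y to the left at yaw 0. The bracket's post stands at x = 115 mm, y = 82 mm and its arm (40 mm wide, 113 to 131 mm above the worktop) reaches forward over the lane to x = 31 mm
- tray: the lift's white tray, 180 x 224 mm, axes as the lift's, on springs: it only moves straight up and down. Origin at the centre of its upper surface, 60 mm above the worktop when empty; sinks about 1.2 mm per newton of load (3 to 5 mm per jar). Its right part is the jar bay with rails 8 mm high; its left part, y = 57 to 107 mm, is a flat lane for the gauge blade, the whole length of the tray, open at its near and far ends, with rails 8 mm high along its sides
- bay (a point): centre of the jar bay on the tray's surface, axes as the tray's; the bay's inside is 170 mm in x and 148 mm in y, enough for four jars in two rows of two
- seat (a point): point of the lane's surface straight below the screw's foot (x = 55, y = 82 mm in the tray), moves with the tray; axes as the tray's
- foot: the screw's foot, a steel disc 26 mm across under the bracket's arm; origin at the centre of its lower face, z up. It moves only up and down, driven by the knob; its height above seat is the gap, at the start at least 5 mm more than the blade's thickness
- knob (a joint): angle of the black knob on top of the bracket, rad, 0 to 8.4; grows when turned clockwise seen from above, and lowers the foot 5 mm per rad; stays where it is left; turns easily (about 0.06 N m)
- knob_grip (a point): centre of the knob's grip bar, on the knob's vertical axis, 182 mm above the worktop, does not rise or sink. The bar is 64 mm long, 15 mm thick and 32 mm high (half above, half below, within 2 mm) and lies along the point's x axis
- blade: the gauge blade, an aluminium plate 170 x 40 mm and exactly 10 mm thick with an upright fin to hold it by, about 0.05 kg; origin at the centre of its underside, x towards the tongue end, away from the fin. Starts on the cork mat
- blade_fin (a point): grip point on the blade's fin, 68 mm above the blade's underside and 55 mm behind its centre; the fin is 12 mm thick (across y), 40 mm long (along x) and its top is 86 mm above the underside
- blade_mark (a point): point under the tongue, 55 mm ahead of the blade's origin, which belongs under the foot
- mat: fixed cork mat, 215 x 110 x 5 mm, left of the lift, where the blade belongs; origin at the centre of its underside, x along its length
- tuna: bystander: low tin, 87 mm across, 40 mm tall, behind the jars; origin at the centre of its underside. It stands below the wall cabinet, whose front is 0.62 m ahead of the robot and whose underside is 0.58 m above the worktop: an arm that swings wide with its wrist high hits it
- beans: bystander: tall tin, 76 mm across, 110 mm tall, far left of the lift; origin at the centre of its underside
- salt: bystander: glass salt shaker with a grey top, 44 mm across, 90 mm tall, behind the lift on its left; origin at the centre of its underside

How it is judged:
On the way, in this order (a step that is already met when the one before it is completed fails the run):
1. all jars stand in the bay and the blade lies in the lane under the foot, which is still clear of it (x of jar1 in the frame of bay between -0.068 and 0.068 m and y of jar1 in the frame of bay between -0.056 and 0.058 m and z of jar1 in the frame of bay between -0.004 and 0.005 m and angle between each of jar1, jar2, jar3, jar4's own z axis and vertical below 0.1 rad and x of jar2 in the frame of bay between -0.068 and 0.068 m and y of jar2 in the frame of bay between -0.056 and 0.058 m and z of jar2 in the frame of bay between -0.004 and 0.005 m and x of jar3 in the frame of bay between -0.068 and 0.068 m and y of jar3 in the frame of bay between -0.056 and 0.058 m and z of jar3 in the frame of bay between -0.004 and 0.005 m and x of jar4 in the frame of bay between -0.068 and 0.068 m and y of jar4 in the frame of bay between -0.056 and 0.058 m and z of jar4 in the frame of bay between -0.004 and 0.005 m and z of blade in the frame of seat between -0.003 and 0.004 m and angle between blade's own z axis and vertical below 0.07 rad and horizontal distance between blade_mark and seat below 0.028 m and contact force between foot and blade below 0.05 N), for 0.2 s.
2. with the jars aboard and the blade in place, the foot drags lightly on the blade (0.1 to 2 N) (x of jar1 in the frame of bay between -0.068 and 0.068 m and y of jar1 in the frame of bay between -0.056 and 0.058 m and z of jar1 in the frame of bay between -0.004 and 0.005 m and angle between each of jar1, jar2, jar3, jar4's own z axis and vertical below 0.1 rad and x of jar2 in the frame of bay between -0.068 and 0.068 m and y of jar2 in the frame of bay between -0.056 and 0.058 m and z of jar2 in the frame of bay between -0.004 and 0.005 m and x of jar3 in the frame of bay between -0.068 and 0.068 m and y of jar3 in the frame of bay between -0.056 and 0.058 m and z of jar3 in the frame of bay between -0.004 and 0.005 m and x of jar4 in the frame of bay between -0.068 and 0.068 m and y of jar4 in the frame of bay between -0.056 and 0.058 m and z of jar4 in the frame of bay between -0.004 and 0.005 m and z of blade in the frame of seat between -0.003 and 0.004 m and angle between blade's own z axis and vertical below 0.07 rad and horizontal distance between blade_mark and seat below 0.028 m and contact force between foot and blade between 0.1 and 2 N), for 0.5 s.
At the end, for the whole second after the job is handed in: every jar stands upright in the bay (tilt under 0.1 rad), the gap between foot and lane is the blade's 10 mm, at most 1 mm more or 3.5 mm less, and the blade lies flat and at rest on the cork mat, its centre within 50 mm (along) and 40 mm (across) of the mat's (x of jar1 in the frame of bay between -0.068 and 0.068 m and y of jar1 in the frame of bay between -0.056 and 0.058 m and z of jar1 in the frame of bay between -0.004 and 0.005 m and angle between each of jar1, jar2, jar3, jar4's own z axis and vertical below 0.1 rad and x of jar2 in the frame of bay between -0.068 and 0.068 m and y of jar2 in the frame of bay between -0.056 and 0.058 m and z of jar2 in the frame of bay between -0.004 and 0.005 m and x of jar3 in the frame of bay between -0.068 and 0.068 m and y of jar3 in the frame of bay between -0.056 and 0.058 m and z of jar3 in the frame of bay between -0.004 and 0.005 m and x of jar4 in the frame of bay between -0.068 and 0.068 m and y of jar4 in the frame of bay between -0.056 and 0.058 m and z of jar4 in the frame of bay between -0.004 and 0.005 m and z of foot in the frame of seat between 0.0065 and 0.011 m and x of blade in the frame of mat between -0.05 and 0.05 m and y of blade in the frame of mat between -0.04 and 0.04 m and z of blade in the frame of mat between 0.002 and 0.008 m and angle between blade's own z axis and vertical below 0.07 rad and linear speed of blade below 0.01 m/s and linear speed of each of jar1, jar2, jar3, jar4 below 0.02 m/s); the robot touches nothing.
It fails at once if a bystander was shifted more than 6 cm or knocked over (distance of any of tuna, beans, salt from where it was at the start of the episode above 0.06 m or angle between any of tuna, beans, salt's own z axis and vertical above 0.8 rad).
Of jar1, jar2, jar3, jar4 only 2 to 4 are there at a start; the rules pass over those that are not, and their reading is None.
At some moment in a run one of blade may be knocked a few centimetres aside while the robot is not near it.
It also fails if it takes over 210 s, if anything falls off the work surface, if the arm or the gripper's body presses on something with over 40 N, if the wrist force passes 120 N, or if a joint passes its speed limit or range.

## Working session

There is one attempt and no reset: what is moved stays moved. The work goes in short steps, Python scripts to look and compute and a tool call to move; the robot and the scene stay as the last step left them, time stands still between calls to the robot, and variables do not carry over. Pictures are saved under pics/ and viewed, at most 15 in all, crops included, and the job is handed in when it is done.

Besides the shell and the picture viewer there is one more tool, called after "Request:" by a JSON object that holds its "fn" and its "kwargs". send_rows: Moves the arm, as the interface text tells. Its arguments: {"type":"object","properties":{"targets":{"type":"array","items":{"type":"object","properties":{"translation":{"type":"array","items":{"type":"number"}},"twist":{"type":"array","items":{"type":"number"}},"grip":{"type":"number"}}}},"grip_force":{"type":"number"}},"required":["targets"]}

```bash
mkdir -p pics; cat > h.py <<'E'
import numpy as np,cv2,sys
from bench import monitor,viewer,env
from scipy.spatial.transform import Rotation as Ro
def snap(name,fn):
    s=monitor.state(); c=viewer.read_camera(name); cv2.imwrite('pics/'+fn,c['pixels'])
    if 'R' in c: R=np.array(c['R']);t=np.array(c['t'])
    else:
        w=s['ee_rot'];Rt=Ro.from_quat([w[1],w[2],w[3],w[0]]).as_matrix();H=np.array(c['hand_eye'])
        Rc=Rt@H[:3,:3];p=Rt@H[:3,3]+np.array(s['tool_pos']);R=Rc.T;t=-R@p
    np.savez('pics/'+fn+'.npz',K=c['K'],R=R,t=t); return c
def w(fn,u,v,z):
    d=np.load('pics/'+fn+'.npz');K,R,t=d['K'],d['R'],d['t']
    r=R.T@np.linalg.solve(K,[u,v,1]);o=-R.T@t
    return np.round(o+r*(z-o[2])/r[2],4)
def pr(fn,X):
    d=np.load('pics/'+fn+'.npz');x=d['K']@(d['R']@np.array(X)+d['t']);return np.round(x[:2]/x[2],1)
E
python3 - <<'E'
from h import *
for n in('top','side'):
    snap(n,n+'0.png')
    d=np.load(f'pics/{n}0.png.npz');print(n,d['K'],-d['R'].T@d['t'],d['R'])
s=monitor.state();print(s)
E
```

```text
top [[510.92257412   0.         276.91759825]
 [  0.         510.92257412 217.45801849]
 [  0.           0.           1.        ]] [0.45817698 0.00322748 1.45347286] [[ 2.43289826e-02 -9.99701631e-01  2.17943548e-03]
 [-9.97471608e-01 -2.44202082e-02 -6.67386311e-02]
 [ 6.67719407e-02 -5.50242015e-04 -9.97768112e-01]]
side [[400.17079359   0.         286.69567738]
 [  0.         400.17079359 211.17756926]
 [  0.           0.           1.        ]] [ 0.4815638  -0.81086127  0.68000482] [[ 0.99463396 -0.10140603 -0.02049631]
 [-0.07323013 -0.55013656 -0.83185763]
 [ 0.07307961  0.8288948  -0.55461048]]
{'time': 0.1, 'q': array([ 1.10188701e+00,  8.79019311e-02,  1.37213556e+00,  1.26655092e-06,
        1.68362328e+00, -1.03071376e-01]), 'qvel': array([-4.43458476e-04,  2.02677291e-04, -1.61212199e-03,  2.84415577e-05,
        1.15516435e-03,  1.17878587e-03]), 'tau': array([ 1.91061226e-03, -3.53013253e+01, -3.14219463e+01, -2.36608985e-04,
        7.98451016e-03, -6.56616095e-06]), 'tool_pos': array([0.19653104, 0.51319151, 0.23022835]), 'ee_rot': array([-2.92319300e-04,  1.81900453e-01,  9.83316407e-01, -9.91879187e-04]), 'wrist_force': array([-0.39048962,  0.26160209, -0.21961709]), 'moment': array([ 0.0282893 ,  0.07392371, -0.0268142 ]), 'grip_force': 0.0, 'opening': 1.0004331022389663}
```

View pics/top0.png

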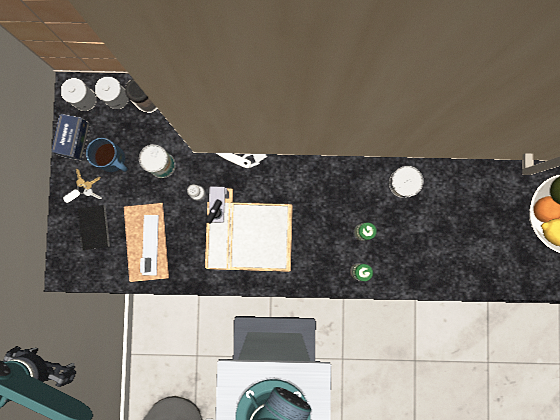

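View pics/side0.png

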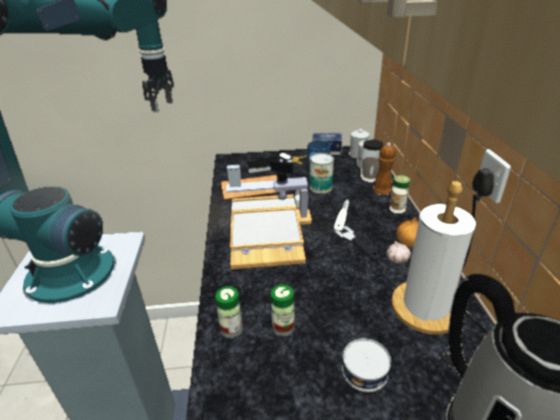

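The top view shows two jars (caps at about 367,231 and 364,272), the lift at 205–292 × 187–271, and the blade on the mat near 149,245. Next I'll enlarge this area.

```bash
python3 - <<'E'
from h import *
im=cv2.imread('pics/top0.png')
a=cv2.resize(im[180:290,115:305],None,fx=4.2,fy=4.2,interpolation=cv2.INTER_CUBIC)
cv2.imwrite('pics/cropA.png',a);print(a.shape)
hsv=cv2.cvtColor(im,cv2.COLOR_BGR2HSV)
m=cv2.inRange(hsv,(50,100,50),(80,255,255));n,l,s,c=cv2.connectedComponentsWithStats(m)
for i in range(1,n):
    if s[i,4]>40: print(s[i],c[i],w('top0.png',*(s[i,:2]+s[i,2:4]/2-.5),.106))
print('side salt?',w('side0.png',400,212,0),'tuna',w('top0.png',407,181,.04))
print(pr('top0.png',[.4,-.2,.106]))
E
```

```text
(462, 798, 3)
[359 223  17  17 141] [366.70212766 231.04255319] [ 0.5184 -0.2361  0.106 ]
[355 264  18  17 154] [363.61688312 271.98051948] [ 0.4104 -0.2283  0.106 ]
side salt? [0.9105 0.1558 0.    ] tuna [ 0.6635 -0.3576  0.04  ]
[352.7 275.7]
```

View pics/cropA.png

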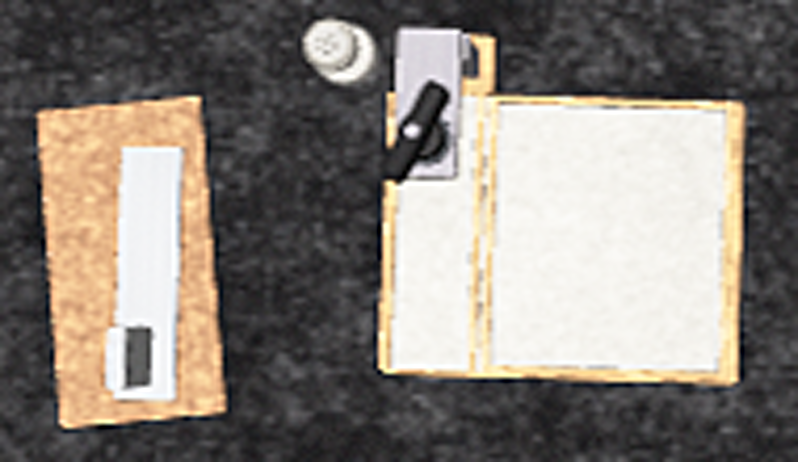

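```bash
cat >> h.py <<'E'
def ca(u,v,z): return w('top0.png',115+(u+.5)/4.2-.5,180+(v+.5)/4.2-.5,z)
E
python3 - <<'E'
from h import *
def q(n,pts,z):
    P=np.array([ca(u,v,z) for u,v in pts]);print(n,P[:,:2].tolist(),'c',P.mean(0),'yaw',np.degrees(np.arctan2(*(P[0]-P[-1])[[1,0]])), np.linalg.norm(np.diff(P,axis=0),axis=1))
q('tray',[(388,95),(743,102),(737,383),(380,372)],.066)
q('mat',[(37,112),(201,97),(226,411),(62,427)],.005)
q('blade',[(122,148),(182,148),(175,400),(115,398)],.015)
q('fintop',[(106,330),(125,327),(125,386),(106,390)],.091)
q('knob',[(430,84),(446,90),(404,180),(388,176)],.198)
print('dot',ca(411,131,.2), 'arm',ca(397,178,.131),ca(460,179,.131))
E
```

```text
tray [[0.5879, 0.194], [0.589, -0.0365], [0.4074, -0.0367], [0.4089, 0.1932]] c [0.4983 0.0785 0.066 ] yaw 0.25606881803157827 [0.23050262 0.18160011 0.22990489]
mat [[0.5763, 0.4395], [0.5892, 0.329], [0.3782, 0.3039], [0.3649, 0.4134]] c [0.47715 0.37145 0.005  ] yaw 7.038270344760754 [0.11125044 0.21248767 0.11030476]
blade [[0.5526, 0.3784], [0.5536, 0.3381], [0.3852, 0.3361], [0.3855, 0.3761]] c [0.469225 0.357175 0.015   ] yaw 0.7885815185161147 [0.04031241 0.16841188 0.04000112]
fintop [[0.432, 0.3639], [0.4342, 0.352], [0.3971, 0.3504], [0.3943, 0.3623]] c [0.4144  0.35715 0.091  ] yaw 2.430192748047157 [0.01210165 0.03713449 0.01222497]
knob [[0.5827, 0.1514], [0.5794, 0.1419], [0.5258, 0.1648], [0.528, 0.1743]] c [0.553975 0.1581   0.198   ] yaw -22.716485057992635 [0.01005684 0.05828696 0.00975141]
dot [0.5546 0.1614 0.2   ] arm [0.5306 0.1778 0.131 ] [0.5309 0.1389 0.131 ]
```

Request:
{"fn": "send_rows", "kwargs": {"targets": [{"translation": [130,-400,40],"twist": [0,0,20.9],"grip": -1},{"translation": [130,-400,40],"twist": [0,0,20.9],"grip": -1},{"translation": [130,-400,40],"twist": [0,0,20.9],"grip": -1},{"translation": [130,-400,40],"twist": [0,0,20.9],"grip": -1},{"translation": [130,-400,40],"twist": [0,0,20.9],"grip": -1},{"translation": [130,-400,40],"twist": [0,0,20.9],"grip": -1},{"translation": [130,-400,40],"twist": [0,0,20.9],"grip": -1},{"translation": [130,-400,40],"twist": [0,0,20.9],"grip": -1},{"translation": [130,-400,40],"twist": [0,0,20.9],"grip": -1},{"translation": [130,-400,40],"twist": [0,0,20.9],"grip": -1}], "grip_force": 30}}

```text
time: 0.93
tool_pos: [0.3239, 0.1196, 0.2705]
ee_rot: [0.0, 0.0, 1.0, 0.0]
wrist_force: [2.3, -0.0, 0.7]
opening: 1.002
grip_force: 0.0
```

Request:
{"fn": "send_rows", "kwargs": {"targets": [{"translation": [191,-350,-20],"twist": [0,0,0],"grip": -1},{"translation": [191,-350,-20],"twist": [0,0,0],"grip": -1},{"translation": [191,-350,-20],"twist": [0,0,0],"grip": -1},{"translation": [191,-350,-20],"twist": [0,0,0],"grip": -1},{"translation": [191,-350,-20],"twist": [0,0,0],"grip": -1},{"translation": [191,-350,-20],"twist": [0,0,0],"grip": -1},{"translation": [191,-350,-20],"twist": [0,0,0],"grip": -1},{"translation": [191,-350,-20],"twist": [0,0,0],"grip": -1},{"translation": [191,-350,-20],"twist": [0,0,0],"grip": -1},{"translation": [191,-350,-20],"twist": [0,0,0],"grip": -1}]}}

```text
time: 1.77
tool_pos: [0.5159, -0.2323, 0.2485]
ee_rot: [-0.001, 0.002, 1.0, 0.0]
wrist_force: [-0.9, 0.1, 0.4]
opening: 0.999
grip_force: 0.0
```

```bash
python3 - <<'E'
from h import *
s=monitor.state();print(s['tool_pos'],s['q'])
snap('wrist','w1.png')
print(pr('w1.png',[.5184,-.2361,.106]),pr('w1.png',[.4104,-.2283,.106]))
E
```

```text
[ 0.51585491 -0.23229733  0.2485187 ] [-5.22767550e-01  1.21227648e-01  1.29977816e+00 -9.83714673e-04
  1.72240290e+00 -2.08983757e+00]
[278.3 202.5] [286.8  73.8]
```

View pics/w1.png

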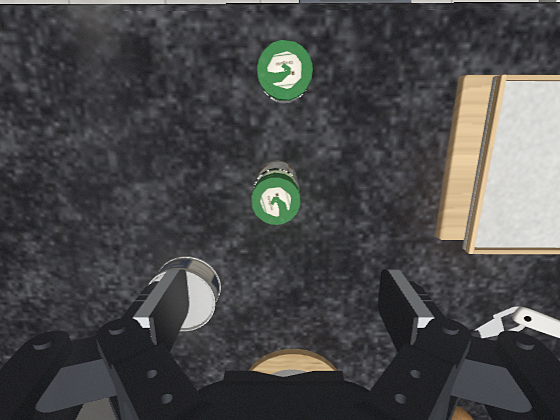

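The wrist view puts the caps at (276,200) and (285,70), within 2 mm of the predictions, so I can grasp jar A.

Request:
{"fn": "send_rows", "kwargs": {"targets": [{"translation": [0,0,-40],"twist": [0,0,0],"grip": -1},{"translation": [0,0,-80],"twist": [0,0,0],"grip": -1},{"translation": [0,0,-120],"twist": [0,0,0],"grip": -1},{"translation": [0,0,-160],"twist": [0,0,0],"grip": -1},{"translation": [0,0,-185],"twist": [0,0,0],"grip": -1},{"translation": [0,0,-195],"twist": [0,0,0],"grip": -1},{"translation": [0,0,-195],"twist": [0,0,0],"grip": 0.4},{"translation": [0,0,-195],"twist": [0,0,0],"grip": 0.4},{"translation": [0,0,-195],"twist": [0,0,0],"grip": 0.4},{"translation": [0,0,-195],"twist": [0,0,0],"grip": 0.4}], "grip_force": 40}}

```text
time: 2.65
tool_pos: [0.5174, -0.2304, 0.0593]
ee_rot: [0.003, 0.001, 1.0, -0.002]
wrist_force: [-0.4, -1.6, 1.8]
opening: 0.54
grip_force: 38.6
```

Request:
{"fn": "send_rows", "kwargs": {"targets": [{"translation": [0,0,0],"twist": [0,0,0],"grip": 0.4},{"translation": [0,0,0],"twist": [0,0,0],"grip": 0.4},{"translation": [0,0,0],"twist": [0,0,0],"grip": 0.4}]}}

```text
time: 2.9
tool_pos: [0.5173, -0.2304, 0.0592]
ee_rot: [0.003, 0.001, 1.0, -0.002]
wrist_force: [-0.1, -3.7, 6.5]
opening: 0.54
grip_force: 38.8
```

Request:
{"fn": "send_rows", "kwargs": {"targets": [{"translation": [0,0,30],"twist": [0,0,0],"grip": 0.4},{"translation": [0,0,60],"twist": [0,0,0],"grip": 0.4},{"translation": [0,0,95],"twist": [0,0,0],"grip": 0.4},{"translation": [0,15,120],"twist": [0,0,0],"grip": 0.4},{"translation": [5,45,120],"twist": [0,0,0],"grip": 0.4},{"translation": [8,80,120],"twist": [0,0,0],"grip": 0.4},{"translation": [12,115,120],"twist": [0,0,0],"grip": 0.4},{"translation": [14,150,120],"twist": [0,0,0],"grip": 0.4},{"translation": [16,185,120],"twist": [0,0,0],"grip": 0.4},{"translation": [18,220,120],"twist": [0,0,0],"grip": 0.4}]}}

```text
time: 3.73
tool_pos: [0.5324, -0.0064, 0.1752]
ee_rot: [-0.001, 0.0, 1.0, 0.001]
wrist_force: [0.7, -0.0, -2.7]
opening: 0.52
grip_force: 41.2
```

Request:
{"fn": "send_rows", "kwargs": {"targets": [{"translation": [0,30,0],"twist": [0,0,0],"grip": 0.4},{"translation": [0,50,0],"twist": [0,0,0],"grip": 0.4},{"translation": [0,55,0],"twist": [0,0,0],"grip": 0.4},{"translation": [0,55,-20],"twist": [0,0,0],"grip": 0.4},{"translation": [0,55,-40],"twist": [0,0,0],"grip": 0.4},{"translation": [0,55,-50],"twist": [0,0,0],"grip": 0.4},{"translation": [0,55,-55],"twist": [0,0,0],"grip": 0.4},{"translation": [0,55,-55],"twist": [0,0,0],"grip": 0.4}]}}

```text
time: 4.4
tool_pos: [0.5321, 0.0461, 0.1192]
ee_rot: [-0.002, 0.001, 1.0, 0.0]
wrist_force: [-1.4, 0.5, -2.7]
opening: 0.523
grip_force: 41.0
```

Request:
{"fn": "send_rows", "kwargs": {"targets": [{"translation": [0,0,-3],"twist": [0,0,0],"grip": 0.4},{"translation": [0,0,-6],"twist": [0,0,0],"grip": 0.4},{"translation": [0,0,-6],"twist": [0,0,0],"grip": 0.4},{"translation": [0,0,-6],"twist": [0,0,0],"grip": 0.4}]}}

```text
time: 4.73
tool_pos: [0.534, 0.0461, 0.1159]
ee_rot: [0.001, 0.001, 1.0, -0.0]
wrist_force: [-0.6, -0.5, 0.2]
opening: 0.52
grip_force: 41.3
```

Request:
{"fn": "send_rows", "kwargs": {"targets": [{"translation": [0,0,0],"twist": [0,0,0],"grip": -0.4},{"translation": [0,0,0],"twist": [0,0,0],"grip": -1},{"translation": [0,0,0],"twist": [0,0,0],"grip": -1},{"translation": [0,0,0],"twist": [0,0,0],"grip": -1},{"translation": [0,0,30],"twist": [0,0,0],"grip": -1},{"translation": [0,0,65],"twist": [0,0,0],"grip": -1},{"translation": [0,0,95],"twist": [0,0,0],"grip": -1},{"translation": [-15,-35,95],"twist": [0,0,0],"grip": -1},{"translation": [-30,-70,95],"twist": [0,0,0],"grip": -1},{"translation": [-45,-105,95],"twist": [0,0,0],"grip": -1}]}}

```text
time: 5.57
tool_pos: [0.4882, -0.0592, 0.2107]
ee_rot: [0.001, -0.001, 1.0, -0.0]
wrist_force: [0.2, 0.1, -0.4]
opening: 0.996
grip_force: 0.0
```

Request:
{"fn": "send_rows", "kwargs": {"targets": [{"translation": [-79,-172,0],"twist": [0,0,0],"grip": -1},{"translation": [-79,-172,0],"twist": [0,0,0],"grip": -1},{"translation": [-79,-172,0],"twist": [0,0,0],"grip": -1},{"translation": [-79,-172,0],"twist": [0,0,0],"grip": -1},{"translation": [-79,-172,0],"twist": [0,0,0],"grip": -1},{"translation": [-79,-172,-40],"twist": [0,0,0],"grip": -1},{"translation": [-79,-172,-75],"twist": [0,0,0],"grip": -1},{"translation": [-79,-172,-110],"twist": [0,0,0],"grip": -1},{"translation": [-79,-172,-140],"twist": [0,0,0],"grip": -1},{"translation": [-79,-172,-151],"twist": [0,0,0],"grip": -1}]}}

```text
time: 6.4
tool_pos: [0.4063, -0.2286, 0.0536]
ee_rot: [-0.004, 0.001, 1.0, 0.003]
wrist_force: [-2.0, -0.1, -1.0]
opening: 0.998
grip_force: 0.0
```

Request:
{"fn": "send_rows", "kwargs": {"targets": [{"translation": [0,0,0],"twist": [0,0,0],"grip": -1},{"translation": [0,0,0],"twist": [0,0,0],"grip": 0.4},{"translation": [0,0,0],"twist": [0,0,0],"grip": 0.4},{"translation": [0,0,0],"twist": [0,0,0],"grip": 0.4},{"translation": [0,0,0],"twist": [0,0,0],"grip": 0.4},{"translation": [0,0,0],"twist": [0,0,0],"grip": 0.4},{"translation": [0,0,0],"twist": [0,0,0],"grip": 0.4}]}}

```text
time: 6.98
tool_pos: [0.4108, -0.2314, 0.0612]
ee_rot: [0.002, 0.0, 1.0, -0.001]
wrist_force: [-0.2, 1.4, 6.4]
opening: 0.513
grip_force: 40.5
```

Request:
{"fn": "send_rows", "kwargs": {"targets": [{"translation": [0,0,30],"twist": [0,0,0],"grip": 0.4},{"translation": [0,0,60],"twist": [0,0,0],"grip": 0.4},{"translation": [0,0,95],"twist": [0,0,0],"grip": 0.4},{"translation": [5,15,120],"twist": [0,0,0],"grip": 0.4},{"translation": [10,45,120],"twist": [0,0,0],"grip": 0.4},{"translation": [18,80,120],"twist": [0,0,0],"grip": 0.4},{"translation": [26,115,120],"twist": [0,0,0],"grip": 0.4},{"translation": [34,150,120],"twist": [0,0,0],"grip": 0.4},{"translation": [40,185,120],"twist": [0,0,0],"grip": 0.4},{"translation": [46,220,120],"twist": [0,0,0],"grip": 0.4}]}}

```text
time: 7.82
tool_pos: [0.4549, -0.0089, 0.1783]
ee_rot: [-0.0, 0.001, 1.0, -0.0]
wrist_force: [0.4, -0.3, -3.0]
opening: 0.515
grip_force: 42.4
```

Request:
{"fn": "send_rows", "kwargs": {"targets": [{"translation": [0,30,0],"twist": [0,0,0],"grip": 0.4},{"translation": [0,50,0],"twist": [0,0,0],"grip": 0.4},{"translation": [0,55,0],"twist": [0,0,0],"grip": 0.4},{"translation": [0,55,-20],"twist": [0,0,0],"grip": 0.4},{"translation": [0,55,-40],"twist": [0,0,0],"grip": 0.4},{"translation": [0,55,-50],"twist": [0,0,0],"grip": 0.4},{"translation": [0,55,-58],"twist": [0,0,0],"grip": 0.4},{"translation": [0,55,-61],"twist": [0,0,0],"grip": 0.4},{"translation": [0,55,-63],"twist": [0,0,0],"grip": 0.4},{"translation": [0,55,-63],"twist": [0,0,0],"grip": 0.4}]}}

```text
time: 8.65
tool_pos: [0.4555, 0.044, 0.1161]
ee_rot: [0.0, 0.001, 1.0, -0.0]
wrist_force: [-1.4, -0.3, -2.8]
opening: 0.515
grip_force: 42.5
```

Request:
{"fn": "send_rows", "kwargs": {"targets": [{"translation": [0,0,-2],"twist": [0,0,0],"grip": 0.4},{"translation": [0,0,-4],"twist": [0,0,0],"grip": 0.4},{"translation": [0,0,-4],"twist": [0,0,0],"grip": 0.4},{"translation": [0,0,-4],"twist": [0,0,0],"grip": 0.4}]}}

```text
time: 8.98
tool_pos: [0.456, 0.0441, 0.1126]
ee_rot: [0.001, 0.001, 1.0, -0.0]
wrist_force: [-0.8, -0.3, 0.3]
opening: 0.513
grip_force: 42.6
```

Request:
{"fn": "send_rows", "kwargs": {"targets": [{"translation": [0,0,0],"twist": [0,0,0],"grip": -0.4},{"translation": [0,0,0],"twist": [0,0,0],"grip": -1},{"translation": [0,0,0],"twist": [0,0,0],"grip": -1},{"translation": [0,0,0],"twist": [0,0,0],"grip": -1},{"translation": [0,0,30],"twist": [0,0,0],"grip": -1},{"translation": [0,0,65],"twist": [0,0,0],"grip": -1},{"translation": [0,0,100],"twist": [0,0,0],"grip": -1},{"translation": [0,20,140],"twist": [0,0,0],"grip": -1},{"translation": [-10,50,160],"twist": [0,0,0],"grip": -1},{"translation": [-20,90,160],"twist": [0,0,0],"grip": -1}]}}

```text
time: 9.82
tool_pos: [0.4379, 0.1344, 0.2786]
ee_rot: [0.006, 0.003, 1.0, 0.001]
wrist_force: [1.7, 1.6, 0.9]
opening: 1.001
grip_force: 0.0
```

Request:
{"fn": "send_rows", "kwargs": {"targets": [{"translation": [-10,225,0],"twist": [0,0,0],"grip": -1},{"translation": [-10,225,0],"twist": [0,0,0],"grip": -1},{"translation": [-10,225,0],"twist": [0,0,0],"grip": -1},{"translation": [-10,225,0],"twist": [0,0,0],"grip": -1},{"translation": [-10,225,0],"twist": [0,0,0],"grip": -1},{"translation": [-10,225,0],"twist": [0,0,0],"grip": -0.3},{"translation": [-10,225,0],"twist": [0,0,0],"grip": -0.3},{"translation": [-10,225,0],"twist": [0,0,0],"grip": -0.3},{"translation": [-10,225,0],"twist": [0,0,0],"grip": -0.3}]}}

```text
time: 10.57
tool_pos: [0.4253, 0.3587, 0.2714]
ee_rot: [-0.0, 0.001, 1.0, -0.0]
wrist_force: [-0.9, 0.8, 0.1]
opening: 0.651
grip_force: 0.0
```

```bash
python3 - <<'E'
from h import *
s=monitor.state();print(s['tool_pos'],s['q'],s['wrist_force'],s['ee_rot'])
a=snap('wrist','w2.png')['pixels'];b=snap('top','top1.png')['pixels']
print([pr('w2.png',p) for p in([.552,.358,.015],[.385,.356,.015],[.4144,.357,.091])])
b=cv2.resize(b[180:290,115:305],None,fx=4.2,fy=4.2,interpolation=cv2.INTER_CUBIC)
a=cv2.resize(a,None,fx=.7,fy=.7,interpolation=cv2.INTER_AREA)
cv2.imwrite('pics/cropB.png',b)
E
```

```text
[0.42531651 0.35874941 0.27143552] [ 5.99105686e-01  9.78497660e-02  1.28043715e+00 -5.27124675e-04
  1.76378042e+00 -9.70349039e-01] [-0.93528518  0.78728641  0.14231425] [-4.99017456e-05  7.21287225e-04  9.99999678e-01 -3.47501325e-04]
[array([282.5, 267.9]), array([280.5, 142.2]), array([280.9, 179.1])]
```

View pics/w2.png

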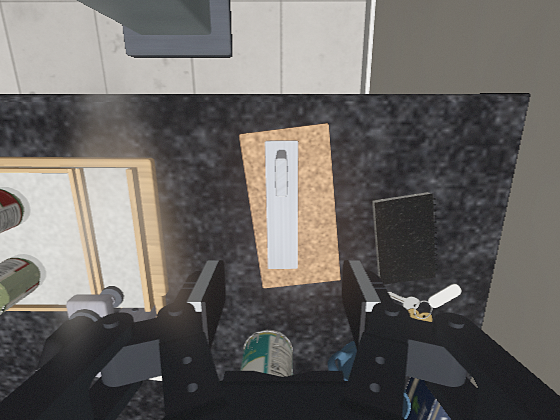

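View pics/cropB.png

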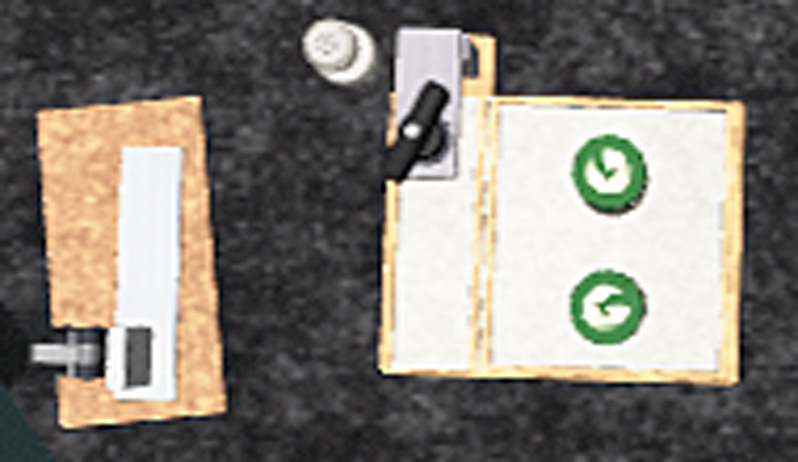

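Both jars stand upright in the bay and the blade hasn't moved, with its fin top centred at about (281,178) as predicted. I'll go down onto the fin.

Request:
{"fn": "send_rows", "kwargs": {"targets": [{"translation": [-11,-2,-35],"twist": [0,0,1],"grip": -0.3},{"translation": [-11,-2,-75],"twist": [0,0,1],"grip": -0.3},{"translation": [-11,-2,-115],"twist": [0,0,1],"grip": -0.3},{"translation": [-11,-2,-155],"twist": [0,0,1],"grip": -0.3},{"translation": [-11,-2,-190],"twist": [0,0,1],"grip": -0.3},{"translation": [-11,-2,-210],"twist": [0,0,1],"grip": -0.3},{"translation": [-11,-2,-217],"twist": [0,0,1],"grip": -0.3},{"translation": [-11,-2,-217],"twist": [0,0,1],"grip": -0.3}]}}

```text
time: 11.33
tool_pos: [0.4134, 0.3555, 0.0526]
ee_rot: [-0.002, -0.007, 1.0, -0.001]
wrist_force: [0.1, -0.1, 0.7]
opening: 0.648
grip_force: 0.0
```

Request:
{"fn": "send_rows", "kwargs": {"targets": [{"translation": [0,0,0],"twist": [0,0,0],"grip": 1},{"translation": [0,0,0],"twist": [0,0,0],"grip": 1},{"translation": [0,0,0],"twist": [0,0,0],"grip": 1},{"translation": [0,0,0],"twist": [0,0,0],"grip": 1},{"translation": [0,0,0],"twist": [0,0,0],"grip": 1},{"translation": [0,0,0],"twist": [0,0,0],"grip": 1},{"translation": [0,0,0],"twist": [0,0,0],"grip": 1},{"translation": [0,0,0],"twist": [0,0,0],"grip": 1}], "grip_force": 50}}

```text
time: 12.0
tool_pos: [0.4153, 0.3581, 0.0566]
ee_rot: [0.002, -0.008, 1.0, 0.001]
wrist_force: [0.4, -1.2, 5.9]
opening: 0.132
grip_force: 52.4
```

Request:
{"fn": "send_rows", "kwargs": {"targets": [{"translation": [0,0,20],"twist": [0,0,0],"grip": 1},{"translation": [0,0,55],"twist": [0,0,-0.9],"grip": 1},{"translation": [-10,0,90],"twist": [0,0,-0.9],"grip": 1},{"translation": [-29,-5,125],"twist": [0,0,-0.9],"grip": 1},{"translation": [-29,-40,125],"twist": [0,0,-0.9],"grip": 1},{"translation": [-29,-75,125],"twist": [0,0,-0.9],"grip": 1},{"translation": [-29,-110,125],"twist": [0,0,-0.9],"grip": 1},{"translation": [-29,-150,125],"twist": [0,0,-0.9],"grip": 1},{"translation": [-29,-185,125],"twist": [0,0,-0.9],"grip": 1},{"translation": [-29,-196,125],"twist": [0,0,-0.9],"grip": 1}]}}

```text
time: 12.83
tool_pos: [0.3846, 0.1578, 0.1794]
ee_rot: [-0.0, 0.001, 1.0, -0.001]
wrist_force: [0.7, 0.3, -0.4]
opening: 0.131
grip_force: 51.7
```

Request:
{"fn": "send_rows", "kwargs": {"targets": [{"translation": [0,0,0],"twist": [0,0,0],"grip": 1},{"translation": [0,0,-30],"twist": [0,0,0],"grip": 1},{"translation": [0,0,-45],"twist": [0,0,0],"grip": 1},{"translation": [0,0,-45],"twist": [0,0,0],"grip": 1},{"translation": [0,0,-45],"twist": [0,0,0],"grip": 1}]}}

```text
time: 13.25
tool_pos: [0.3845, 0.162, 0.1338]
ee_rot: [-0.001, -0.001, 1.0, -0.0]
wrist_force: [-0.4, 0.2, -0.1]
opening: 0.132
grip_force: 51.6
```

```bash
python3 - <<'E'
from h import *
s=monitor.state();print(s['tool_pos'],s['wrist_force'],s['ee_rot'],s['opening'])
b=snap('top','top2.png')['pixels'];a=snap('side','side2.png')['pixels']
b=cv2.resize(b[180:290,175:305],None,fx=5,fy=5,interpolation=cv2.INTER_CUBIC)
a=cv2.resize(a[140:280,210:330],None,fx=3.9,fy=3.9,interpolation=cv2.INTER_CUBIC)
h=550
a=a[:h];b=np.vstack([b,np.zeros((max(0,h-b.shape[0]),b.shape[1],3),np.uint8)])[:h]
a=np.vstack([a,np.zeros((max(0,h-a.shape[0]),a.shape[1],3),np.uint8)])
c=np.hstack([b,a]);c=cv2.resize(c,None,fx=800/c.shape[1],fy=800/c.shape[1]) if c.shape[1]>800 else c
print(a.shape,b.shape,c.shape);cv2.imwrite('pics/c2.png',c)
E
```

```text
[0.38449098 0.16202185 0.13382892] [-0.43603011  0.17964332 -0.08209799] [-1.20311071e-03 -8.65717506e-04  9.99998901e-01 -2.49820223e-05] 0.13242986429402723
(550, 468, 3) (550, 650, 3) (394, 800, 3)
```

View pics/c2.png

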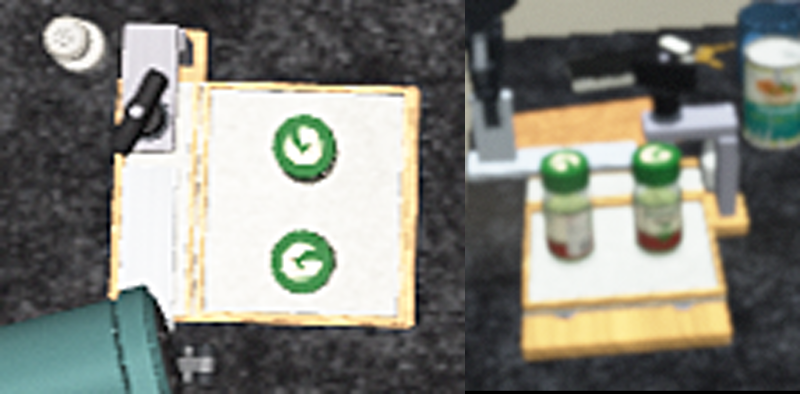

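The tongue is over the lane with its front end near the bracket arm (left panel, about (150,160)), and both jars are upright. I'll lower to just above the lane and slide forward.

Request:
{"fn": "send_rows", "kwargs": {"targets": [{"translation": [0,-1,-12],"twist": [0,0,0],"grip": 1},{"translation": [0,-1,-25],"twist": [0,0,0],"grip": 1},{"translation": [0,-1,-25],"twist": [0,0,0],"grip": 1},{"translation": [15,-1,-25],"twist": [0,0,0],"grip": 1},{"translation": [30,-1,-25],"twist": [0,0,0],"grip": 1},{"translation": [45,-1,-25],"twist": [0,0,0],"grip": 1},{"translation": [60,-1,-25],"twist": [0,0,0],"grip": 1},{"translation": [60,-1,-25],"twist": [0,0,0],"grip": 1},{"translation": [60,-1,-25],"twist": [0,0,0],"grip": 1}]}}

```text
time: 14.1
tool_pos: [0.4461, 0.1608, 0.1108]
ee_rot: [0.001, -0.0, 1.0, 0.0]
wrist_force: [-0.3, -0.8, -0.7]
opening: 0.133
grip_force: 51.6
```

Request:
{"fn": "send_rows", "kwargs": {"targets": [{"translation": [-1,0,-2],"twist": [0,0,0],"grip": 1},{"translation": [-1,0,-4],"twist": [0,0,0],"grip": 1},{"translation": [-1,0,-6],"twist": [0,0,0],"grip": 1},{"translation": [-1,0,-6],"twist": [0,0,0],"grip": 1},{"translation": [-1,0,-6],"twist": [0,0,0],"grip": 1}]}}

```text
time: 14.52
tool_pos: [0.4438, 0.1605, 0.1036]
ee_rot: [-0.0, -0.0, 1.0, 0.0]
wrist_force: [-0.2, 0.3, 0.1]
opening: 0.133
grip_force: 51.8
```

Request:
{"fn": "send_rows", "kwargs": {"targets": [{"translation": [0,0,-1.5],"twist": [0,0,0],"grip": 1},{"translation": [0,0,-1.5],"twist": [0,0,0],"grip": 1},{"translation": [0,0,-1.5],"twist": [0,0,0],"grip": 1}]}}

```text
time: 14.77
tool_pos: [0.4443, 0.1605, 0.1023]
ee_rot: [0.0, -0.0, 1.0, 0.0]
wrist_force: [-0.9, 0.1, 1.4]
opening: 0.131
grip_force: 51.9
```

Request:
{"fn": "send_rows", "kwargs": {"targets": [{"translation": [0,0,0.5],"twist": [0,0,0],"grip": 0.4},{"translation": [0,0,0.5],"twist": [0,0,0],"grip": 0},{"translation": [0,0,0.5],"twist": [0,0,0],"grip": -0.2},{"translation": [0,0,0.5],"twist": [0,0,0],"grip": -0.2},{"translation": [0,0,30],"twist": [0,0,0],"grip": -0.2},{"translation": [0,0,65],"twist": [0,0,0],"grip": -0.2},{"translation": [0,0,100],"twist": [0,0,0],"grip": -0.2},{"translation": [0,0,140],"twist": [0,0,0],"grip": -0.2},{"translation": [0,0,170],"twist": [0,0,0],"grip": -0.2},{"translation": [0,0,170],"twist": [0,0,0],"grip": -0.2}]}}

```text
time: 15.6
tool_pos: [0.447, 0.1611, 0.2804]
ee_rot: [0.007, -0.0, 1.0, 0.002]
wrist_force: [-0.3, 0.8, 0.7]
opening: 0.6
grip_force: 0.0
```

```bash
python3 - <<'E'
from h import *
s=monitor.state();print(s['tool_pos'],s['q'])
a=snap('wrist','w3.png')['pixels']
print([pr('w3.png',p) for p in([.5535,.1605,.198],[.4145,.1605,.06],[.4435,.1605,.138],[.5295,.1605,.131])])
E
```

```text
[0.44698652 0.16105986 0.28042197] [ 2.26382683e-01 -9.56237833e-02  1.45654299e+00  7.04925329e-05
  1.76592764e+00 -1.34515672e+00]
[array([281.3, 340.7]), array([281.4, 149.6]), array([281.3, 193.5]), array([281.4, 274.9])]
```

View pics/w3.png

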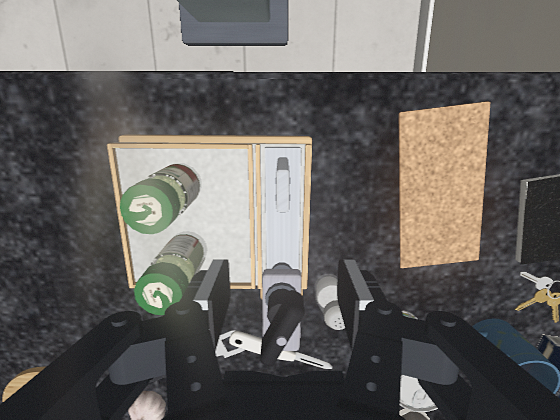

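The blade is flat in the lane, near end at (282,148) as predicted, and both jars are fine. Next is the knob, with the bar at yaw about -23°.

Request:
{"fn": "send_rows", "kwargs": {"targets": [{"translation": [35,0,0],"twist": [0,0,-7],"grip": -0.2},{"translation": [70,0,0],"twist": [0,0,-14],"grip": -0.2},{"translation": [109,0,0],"twist": [0,0,-20],"grip": -0.2},{"translation": [109,0,0],"twist": [0,0,-23],"grip": -0.2},{"translation": [109,0,0],"twist": [0,0,-23],"grip": -0.2},{"translation": [109,0,-30],"twist": [0,0,-23],"grip": -0.2},{"translation": [109,0,-60],"twist": [0,0,-23],"grip": -0.2},{"translation": [109,0,-90],"twist": [0,0,-23],"grip": -0.2},{"translation": [109,0,-107],"twist": [0,0,-23],"grip": -0.2},{"translation": [109,0,-107],"twist": [0,0,-23],"grip": -0.2}]}}

```text
time: 16.48
tool_pos: [0.5488, 0.1599, 0.1591]
ee_rot: [-0.005, 0.198, 0.98, -0.002]
wrist_force: [-0.7, 0.5, -0.3]
opening: 0.599
grip_force: 0.0
```

Request:
{"fn": "send_rows", "kwargs": {"targets": [{"translation": [0,0,0],"twist": [0,0,0],"grip": 0.2},{"translation": [0,0,0],"twist": [0,0,0],"grip": 0.9},{"translation": [0,0,0],"twist": [0,0,0],"grip": 0.9},{"translation": [0,0,0],"twist": [0,0,0],"grip": 0.9},{"translation": [0,0,0],"twist": [0,0,0],"grip": 0.9},{"translation": [0,0,0],"twist": [0,0,0],"grip": 0.9}], "grip_force": 30}}

```text
time: 16.98
tool_pos: [0.5541, 0.1602, 0.1678]
ee_rot: [0.002, 0.199, 0.98, 0.0]
wrist_force: [-1.6, -0.8, 6.0]
opening: 0.17
grip_force: 32.5
```

Request:
{"fn": "send_rows", "kwargs": {"targets": [{"translation": [0,0,0],"twist": [0,0,-6],"grip": 0.9},{"translation": [0,0,0],"twist": [0,0,-12],"grip": 0.9},{"translation": [0,0,0],"twist": [0,0,-18],"grip": 0.9},{"translation": [0,0,0],"twist": [0,0,-24],"grip": 0.9},{"translation": [0,0,0],"twist": [0,0,-30],"grip": 0.9},{"translation": [0,0,0],"twist": [0,0,-36],"grip": 0.9},{"translation": [0,0,0],"twist": [0,0,-42],"grip": 0.9},{"translation": [0,0,0],"twist": [0,0,-48],"grip": 0.9},{"translation": [0,0,0],"twist": [0,0,-54],"grip": 0.9},{"translation": [0,0,0],"twist": [0,0,-60],"grip": 0.9}]}}

```text
time: 17.82
tool_pos: [0.5551, 0.1609, 0.1678]
ee_rot: [0.002, 0.664, 0.748, 0.003]
wrist_force: [1.3, 0.4, 4.7]
opening: 0.171
grip_force: 30.5
```

Request:
{"fn": "send_rows", "kwargs": {"targets": [{"translation": [0,0,0],"twist": [0,0,-6],"grip": 0.9},{"translation": [0,0,0],"twist": [0,0,-12],"grip": 0.9},{"translation": [0,0,0],"twist": [0,0,-18],"grip": 0.9},{"translation": [0,0,0],"twist": [0,0,-24],"grip": 0.9},{"translation": [0,0,0],"twist": [0,0,-30],"grip": 0.9},{"translation": [0,0,0],"twist": [0,0,-36],"grip": 0.9},{"translation": [0,0,0],"twist": [0,0,-42],"grip": 0.9},{"translation": [0,0,0],"twist": [0,0,-48],"grip": 0.9},{"translation": [0,0,0],"twist": [0,0,-54],"grip": 0.9},{"translation": [0,0,0],"twist": [0,0,-60],"grip": 0.9}]}}

```text
time: 18.65
tool_pos: [0.5562, 0.1605, 0.1679]
ee_rot: [0.001, 0.949, 0.315, 0.004]
wrist_force: [5.7, -0.8, 3.7]
opening: 0.169
grip_force: 30.3
```

```bash
python3 - <<'E'
from h import *
s=monitor.state();print(s['tool_pos'],s['q'],s['wrist_force'],s['moment'],s['ee_rot'],s['opening'])
c=viewer.read_camera('wrist');print(c['K'],c['hand_eye'])
E
```

```text
[0.55621304 0.16047536 0.16785626] [ 1.83482026e-01  1.65403754e-01  1.40965314e+00 -9.29129862e-04
  1.55772558e+00  1.11289411e+00] [ 5.726394   -0.78900842  3.67961134] [-0.22423425 -0.46218985  0.06925125] [0.00106271 0.94900689 0.3152242  0.00430013] 0.1689468305355269
[[326.8101979    0.         283.14096504]
 [  0.         326.8101979  211.47455069]
 [  0.           0.           1.        ]] [[-2.02356210e-04 -9.55309710e-01 -2.95606692e-01  7.46482369e-02]
 [ 9.99999739e-01 -3.98130671e-04  6.02090354e-04 -1.57447284e-03]
 [-6.92872853e-04 -2.95606493e-01  9.55309542e-01 -1.42859721e-01]
 [ 0.00000000e+00  0.00000000e+00  0.00000000e+00  1.00000000e+00]]
```

Request:
{"fn": "send_rows", "kwargs": {"targets": [{"translation": [0,0,0],"twist": [0,0,0],"grip": 0},{"translation": [0,0,0],"twist": [0,0,0],"grip": -0.2},{"translation": [0,0,0],"twist": [0,0,0],"grip": -0.2},{"translation": [0,0,30],"twist": [0,0,0],"grip": -0.2},{"translation": [0,0,60],"twist": [0,0,0],"grip": -0.2},{"translation": [0,0,90],"twist": [0,0,0],"grip": -0.2},{"translation": [-30,0,110],"twist": [0,0,7],"grip": 0.5},{"translation": [-60,10,110],"twist": [0,0,14],"grip": 1},{"translation": [-80,20,110],"twist": [0,0,21],"grip": 1},{"translation": [-80,40,110],"twist": [0,0,28],"grip": 1}]}}

```text
time: 19.53
tool_pos: [0.4702, 0.1999, 0.2764]
ee_rot: [0.0, 0.842, 0.54, 0.0]
wrist_force: [0.6, 1.1, -0.3]
opening: 0.031
grip_force: 0.0
```

Request:
{"fn": "send_rows", "kwargs": {"targets": [{"translation": [0,0,0],"twist": [0,0,7],"grip": 1},{"translation": [0,0,0],"twist": [0,0,14],"grip": 1},{"translation": [0,0,0],"twist": [0,0,21],"grip": 1},{"translation": [0,0,0],"twist": [0,0,28],"grip": 1},{"translation": [0,0,0],"twist": [0,0,35],"grip": 1},{"translation": [0,0,0],"twist": [0,0,42],"grip": 1},{"translation": [0,0,0],"twist": [0,0,49],"grip": 1},{"translation": [0,0,0],"twist": [0,0,56],"grip": 1},{"translation": [0,0,0],"twist": [0,0,63],"grip": 1},{"translation": [0,0,0],"twist": [0,0,70],"grip": 1}]}}

```text
time: 20.37
tool_pos: [0.4728, 0.2005, 0.2746]
ee_rot: [-0.001, 0.379, 0.925, -0.0]
wrist_force: [0.3, 0.5, -1.1]
opening: 0.001
grip_force: 0.0
```

Request:
{"fn": "send_rows", "kwargs": {"targets": [{"translation": [0,0,0],"twist": [0,0,7],"grip": 1},{"translation": [0,0,0],"twist": [0,0,14],"grip": 1},{"translation": [0,0,0],"twist": [0,0,21],"grip": 1},{"translation": [0,0,0],"twist": [0,0,28],"grip": 1},{"translation": [0,0,0],"twist": [0,0,35],"grip": 1},{"translation": [0,0,0],"twist": [0,0,42],"grip": 1},{"translation": [0,0,0],"twist": [0,0,45],"grip": 1}]}}

```text
time: 20.95
tool_pos: [0.4728, 0.2005, 0.2746]
ee_rot: [-0.001, -0.003, 1.0, 0.0]
wrist_force: [0.7, 1.0, 1.2]
opening: -0.001
grip_force: 0.0
```

Request:
{"fn": "send_rows", "kwargs": {"targets": [{"translation": [0,0,0],"twist": [0,-7,0],"grip": 1},{"translation": [0,0,0],"twist": [0,-14,0],"grip": 1},{"translation": [0,0,0],"twist": [0,-21,0],"grip": 1},{"translation": [0,0,0],"twist": [0,-28,0],"grip": 1},{"translation": [0,0,0],"twist": [0,-35,0],"grip": 1},{"translation": [0,0,0],"twist": [0,-42,0],"grip": 1},{"translation": [0,0,0],"twist": [0,-48,0],"grip": 1},{"translation": [0,0,0],"twist": [0,-48,0],"grip": 1}]}}

```text
time: 21.62
tool_pos: [0.4683, 0.1994, 0.2664]
ee_rot: [0.402, -0.003, 0.915, -0.002]
wrist_force: [-0.0, -0.5, -2.3]
opening: -0.002
grip_force: 0.0
```

Request:
{"fn": "send_rows", "kwargs": {"targets": [{"translation": [0,0,-35],"twist": [0,0,0],"grip": 1},{"translation": [0,0,-70],"twist": [0,0,0],"grip": 1},{"translation": [0,0,-100],"twist": [0,0,0],"grip": 1},{"translation": [0,0,-118],"twist": [0,0,0],"grip": 1},{"translation": [0,0,-118],"twist": [0,0,0],"grip": 1},{"translation": [0,0,-118],"twist": [0,0,0],"grip": 1}]}}

```text
time: 22.12
tool_pos: [0.4738, 0.2002, 0.1569]
ee_rot: [0.406, -0.0, 0.914, -0.001]
wrist_force: [0.4, 0.9, 0.9]
opening: 0.001
grip_force: 0.0
```

```bash
python3 - <<'E'
from h import *
s=monitor.state();print(s['tool_pos'],s['q'],s['wrist_force'],s['ee_rot'])
a=snap('wrist','w4.png')['pixels']
cv2.imwrite('pics/w4r.png',cv2.rotate(a,cv2.ROTATE_180))
print([np.array([559,419])-pr('w4.png',p) for p in([.5405,.1605,.08],[.4985,.1605,.065],[.5295,.1605,.113])])
d=np.load('pics/w4.png.npz');print(-d['R'].T@d['t'])
E
```

```text
[0.47375325 0.2001896  0.15691168] [ 0.52593556 -0.38718819  2.14855408 -0.60733431  0.71340438 -0.71656708] [0.42802248 0.85131835 0.85764947] [ 4.05657482e-01 -2.51651514e-04  9.14024731e-01 -8.57506254e-04]
[array([327.7, 222.3]), array([335.1, 270.5]), array([333.2, 187.7])]
[0.31559207 0.20099319 0.19676841]
```

View pics/w4r.png

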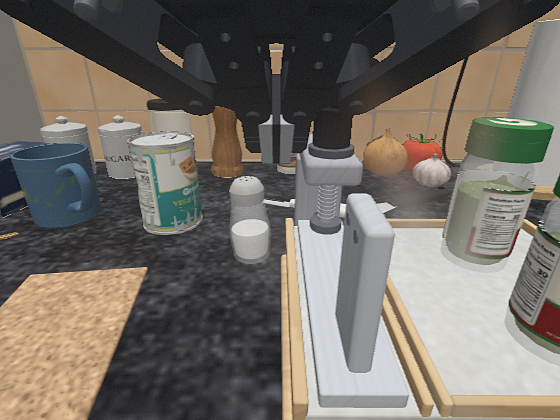

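The foot is the dark disc at (327,226), just above the blade near the tongue end. I'll enlarge it.

```bash
python3 - <<'E'
from h import *
a=cv2.imread('pics/w4r.png')
cv2.imwrite('pics/c4.png',cv2.resize(a[175:250,280:380],None,fx=8,fy=8,interpolation=cv2.INTER_CUBIC))
for z in(.062,.066,.070,.074):
    P=[np.array([559,419])-pr('w4.png',p) for p in([.5405,.1605,z],[.4135,.1405,z],[.4135,.1805,z],[.5835,.1805,z],[.5835,.1405,z],[.5535,.1735,z])]
    print(z,[tuple(p) for p in P],[tuple((p-[280,175])*8) for p in P[:1]+P[3:]])
E
```

```text
0.062 [(np.float64(326.1), np.float64(242.3)), (np.float64(410.9), np.float64(389.8)), (np.float64(321.2), np.float64(389.7)), (np.float64(297.8), np.float64(218.0)), (np.float64(341.4), np.float64(218.1)), (np.float64(308.4), np.float64(234.2))] [(np.float64(368.8000000000002), np.float64(538.4000000000001)), (np.float64(142.4000000000001), np.float64(344.0)), (np.float64(491.1999999999998), np.float64(344.79999999999995)), (np.float64(227.19999999999982), np.float64(473.5999999999999))]
0.066 [(np.float64(326.5), np.float64(237.9)), (np.float64(412.5), np.float64(383.7)), (np.float64(321.7), np.float64(383.6)), (np.float64(297.9), np.float64(214.1)), (np.float64(341.7), np.float64(214.2)), (np.float64(308.6), np.float64(230.0))] [(np.float64(372.0), np.float64(503.20000000000005)), (np.float64(143.19999999999982), np.float64(312.79999999999995)), (np.float64(493.5999999999999), np.float64(313.5999999999999)), (np.float64(228.80000000000018), np.float64(440.0))]
0.07 [(np.float64(326.8), np.float64(233.5)), (np.float64(414.2), np.float64(377.4)), (np.float64(322.3), np.float64(377.3)), (np.float64(298.0), np.float64(210.1)), (np.float64(342.1), np.float64(210.2)), (np.float64(308.8), np.float64(225.7))] [(np.float64(374.4000000000001), np.float64(468.0)), (np.float64(144.0), np.float64(280.79999999999995)), (np.float64(496.8000000000002), np.float64(281.5999999999999)), (np.float64(230.4000000000001), np.float64(405.5999999999999))]
0.074 [(np.float64(327.2), np.float64(229.1)), (np.float64(415.8), np.float64(371.0)), (np.float64(322.8), np.float64(370.9)), (np.float64(298.2), np.float64(206.1)), (np.float64(342.5), np.float64(206.2)), (np.float64(309.0), np.float64(221.4))] [(np.float64(377.5999999999999), np.float64(432.79999999999995)), (np.float64(145.5999999999999), np.float64(248.79999999999995)), (np.float64(500.0), np.float64(249.5999999999999)), (np.float64(232.0), np.float64(371.20000000000005))]
```

View pics/c4.png

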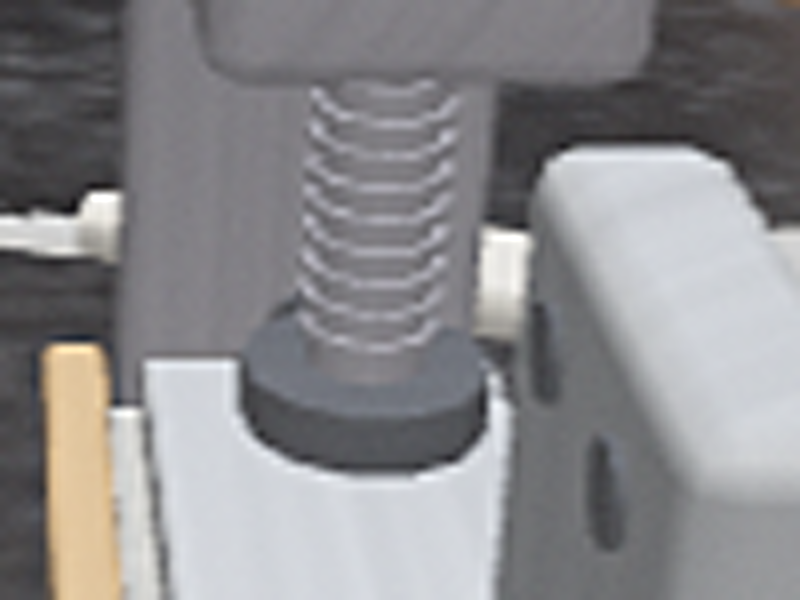

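The gap above the blade is about 9 mm (foot rim at crop (370,470), blade far corner at (145,358)). I'll turn about 1.5 rad more, then look again.

Request:
{"fn": "send_rows", "kwargs": {"targets": [{"translation": [0,0,35],"twist": [0,0,0],"grip": 1},{"translation": [0,0,70],"twist": [0,0,0],"grip": 1},{"translation": [0,0,110],"twist": [0,7,0],"grip": 1},{"translation": [0,0,118],"twist": [0,14,0],"grip": 1},{"translation": [0,0,118],"twist": [0,21,0],"grip": 1},{"translation": [0,0,118],"twist": [0,28,0],"grip": 1},{"translation": [0,0,118],"twist": [0,35,0],"grip": 1},{"translation": [0,0,118],"twist": [0,42,0],"grip": 1},{"translation": [0,0,118],"twist": [0,48,0],"grip": 1},{"translation": [0,0,118],"twist": [0,48,0],"grip": 1}]}}

```text
time: 23.0
tool_pos: [0.4776, 0.2003, 0.2761]
ee_rot: [-0.0, 0.0, 1.0, 0.001]
wrist_force: [0.0, -0.1, -0.8]
opening: -0.002
grip_force: 0.0
```

Request:
{"fn": "send_rows", "kwargs": {"targets": [{"translation": [0,-10,0],"twist": [0,0,7],"grip": -0.2},{"translation": [30,-20,0],"twist": [0,0,14],"grip": -0.2},{"translation": [60,-30,0],"twist": [0,0,21],"grip": -0.2},{"translation": [80,-40,0],"twist": [0,0,28],"grip": -0.2},{"translation": [80,-40,0],"twist": [0,0,35],"grip": -0.2},{"translation": [80,-40,0],"twist": [0,0,37],"grip": -0.2},{"translation": [80,-40,0],"twist": [0,0,37],"grip": -0.2}]}}

```text
time: 23.58
tool_pos: [0.5538, 0.1605, 0.2774]
ee_rot: [0.003, -0.318, 0.948, -0.0]
wrist_force: [0.7, -0.3, -0.1]
opening: 0.6
grip_force: 0.0
```

Request:
{"fn": "send_rows", "kwargs": {"targets": [{"translation": [0,0,-35],"twist": [0,0,0],"grip": -0.2},{"translation": [0,0,-70],"twist": [0,0,0],"grip": -0.2},{"translation": [0,0,-100],"twist": [0,0,0],"grip": -0.2},{"translation": [0,0,-110],"twist": [0,0,0],"grip": -0.2},{"translation": [0,0,-110],"twist": [0,0,0],"grip": 0.2},{"translation": [0,0,-110],"twist": [0,0,0],"grip": 0.9},{"translation": [0,0,-110],"twist": [0,0,0],"grip": 0.9},{"translation": [0,0,-110],"twist": [0,0,0],"grip": 0.9},{"translation": [0,0,-110],"twist": [0,0,0],"grip": 0.9},{"translation": [0,0,-110],"twist": [0,0,0],"grip": 0.9}]}}

```text
time: 24.42
tool_pos: [0.5554, 0.16, 0.1686]
ee_rot: [0.003, -0.317, 0.948, -0.001]
wrist_force: [2.5, -4.4, 5.8]
opening: 0.169
grip_force: 34.3
```

Request:
{"fn": "send_rows", "kwargs": {"targets": [{"translation": [0,0,0],"twist": [0,0,-6],"grip": 0.9},{"translation": [0,0,0],"twist": [0,0,-12],"grip": 0.9},{"translation": [0,0,0],"twist": [0,0,-18],"grip": 0.9},{"translation": [0,0,0],"twist": [0,0,-24],"grip": 0.9},{"translation": [0,0,0],"twist": [0,0,-30],"grip": 0.9},{"translation": [0,0,0],"twist": [0,0,-36],"grip": 0.9},{"translation": [0,0,0],"twist": [0,0,-42],"grip": 0.9},{"translation": [0,0,0],"twist": [0,0,-48],"grip": 0.9},{"translation": [0,0,0],"twist": [0,0,-54],"grip": 0.9},{"translation": [0,0,0],"twist": [0,0,-60],"grip": 0.9}]}}

```text
time: 25.25
tool_pos: [0.5555, 0.1597, 0.1686]
ee_rot: [0.004, 0.202, 0.979, 0.0]
wrist_force: [2.4, -3.8, 6.6]
opening: 0.17
grip_force: 34.2
```

Request:
{"fn": "send_rows", "kwargs": {"targets": [{"translation": [0,0,0],"twist": [0,0,-6],"grip": 0.9},{"translation": [0,0,0],"twist": [0,0,-12],"grip": 0.9},{"translation": [0,0,0],"twist": [0,0,-18],"grip": 0.9},{"translation": [0,0,0],"twist": [0,0,-22],"grip": 0.9},{"translation": [0,0,0],"twist": [0,0,-22],"grip": 0.9},{"translation": [0,0,0],"twist": [0,0,-22],"grip": 0.9}]}}

```text
time: 25.75
tool_pos: [0.5554, 0.1596, 0.1686]
ee_rot: [0.004, 0.383, 0.924, 0.001]
wrist_force: [2.8, -3.9, 5.8]
opening: 0.168
grip_force: 34.3
```

```bash
python3 - <<'E'
from h import *
s=monitor.state();print(s['tool_pos'],s['q'],s['wrist_force'],s['moment'],s['ee_rot'],s['opening'])
E
```

```text
[0.55543837 0.15962943 0.16857689] [ 0.18299166  0.16425139  1.40952489 -0.0021863   1.56074339 -0.60204035] [ 2.7587455  -3.88510874  5.82707323] [-0.73877331 -0.26768098 -0.1408157 ] [0.00356139 0.38284336 0.92380586 0.00100903] 0.16813991159152245
```

Request:
{"fn": "send_rows", "kwargs": {"targets": [{"translation": [0,0,0],"twist": [0,0,0],"grip": 0},{"translation": [0,0,0],"twist": [0,0,0],"grip": -0.2},{"translation": [0,0,0],"twist": [0,0,0],"grip": -0.2},{"translation": [0,0,30],"twist": [0,0,0],"grip": -0.2},{"translation": [0,0,60],"twist": [0,0,0],"grip": -0.2},{"translation": [0,0,90],"twist": [0,0,0],"grip": -0.2},{"translation": [-30,20,110],"twist": [0,0,7],"grip": 0.5},{"translation": [-60,45,110],"twist": [0,0,14],"grip": 1},{"translation": [-80,70,110],"twist": [0,0,21],"grip": 1},{"translation": [-80,75,110],"twist": [0,0,28],"grip": 1}]}}

```text
time: 26.58
tool_pos: [0.4697, 0.239, 0.2763]
ee_rot: [-0.001, 0.142, 0.99, 0.002]
wrist_force: [-0.5, 0.3, 0.1]
opening: 0.034
grip_force: 0.0
```

Request:
{"fn": "send_rows", "kwargs": {"targets": [{"translation": [0,0,0],"twist": [0,0,7],"grip": 1},{"translation": [0,0,0],"twist": [0,0,14],"grip": 1},{"translation": [0,0,0],"twist": [0,0,17],"grip": 1},{"translation": [0,0,0],"twist": [0,0,17],"grip": 1}]}}

```text
time: 26.92
tool_pos: [0.4726, 0.2359, 0.2745]
ee_rot: [-0.001, -0.001, 1.0, 0.0]
wrist_force: [-0.1, 0.6, -0.1]
opening: 0.001
grip_force: 0.0
```

Request:
{"fn": "send_rows", "kwargs": {"targets": [{"translation": [0,0,0],"twist": [0,-7,0],"grip": 1},{"translation": [0,0,0],"twist": [0,-14,0],"grip": 1},{"translation": [0,0,0],"twist": [0,-21,0],"grip": 1},{"translation": [0,0,0],"twist": [0,-28,0],"grip": 1},{"translation": [0,0,0],"twist": [0,-35,0],"grip": 1},{"translation": [0,0,0],"twist": [0,-42,0],"grip": 1},{"translation": [0,0,0],"twist": [0,-49,0],"grip": 1},{"translation": [0,0,0],"twist": [0,-55,0],"grip": 1},{"translation": [0,0,-30],"twist": [0,-55,0],"grip": 1},{"translation": [0,0,-60],"twist": [0,-55,0],"grip": 1}]}}

```text
time: 27.75
tool_pos: [0.4721, 0.2361, 0.215]
ee_rot: [0.463, -0.0, 0.887, 0.002]
wrist_force: [0.4, -0.7, -0.6]
opening: 0.002
grip_force: 0.0
```

Request:
{"fn": "send_rows", "kwargs": {"targets": [{"translation": [0,0,-35],"twist": [0,0,0],"grip": 1},{"translation": [0,0,-70],"twist": [0,0,0],"grip": 1},{"translation": [0,0,-90],"twist": [0,0,0],"grip": 1},{"translation": [0,0,-90],"twist": [0,0,0],"grip": 1},{"translation": [0,0,-90],"twist": [0,0,0],"grip": 1},{"translation": [0,0,-90],"twist": [0,0,0],"grip": 1}]}}

```text
time: 28.25
tool_pos: [0.4741, 0.2361, 0.1272]
ee_rot: [0.463, 0.0, 0.886, 0.001]
wrist_force: [0.3, 1.1, 1.0]
opening: 0.008
grip_force: 0.0
```

```bash
cat >> h.py <<'E'
def prr(fn,X): return np.array([559,419])-pr(fn,X)
E
python3 - <<'E'
from h import *
s=monitor.state();print(s['tool_pos'],s['q'],s['wrist_force'],s['ee_rot'])
a=cv2.rotate(snap('wrist','w5.png')['pixels'],cv2.ROTATE_180)
p=prr('w5.png',[.5535,.1605,.065]).astype(int);print(p)
d=np.load('pics/w5.png.npz');print(-d['R'].T@d['t'])
x0,y0=p[0]-50,p[1]-45;print(x0,y0)
cv2.imwrite('pics/w5r.png',a)
cv2.imwrite('pics/c5.png',cv2.resize(a[y0:y0+75,x0:x0+100],None,fx=8,fy=8,interpolation=cv2.INTER_CUBIC))
for z in(.060,.062,.064):
    print(z,[tuple((prr('w5.png',q)-[x0,y0])*8) for q in([.5405,.1605,z],[.5427,.1678,z],[.5835,.1805,z],[.5825,.1805,z],[.5835,.1405,z],[.4135,.1805,z])])
E
```

```text
[0.47406628 0.23610945 0.12715745] [ 0.66762103 -0.27617283  2.21025009 -1.02892799  0.63332017 -0.21721268] [0.34324731 1.14255821 1.00290335] [4.62743387e-01 1.93895317e-04 8.86491938e-01 7.51234276e-04]
[373 213]
[0.31215238 0.23672026 0.14691361]
323 168
0.06 [(np.float64(441.5999999999999), np.float64(463.20000000000005)), (np.float64(356.8000000000002), np.float64(454.4000000000001)), (np.float64(140.0), np.float64(322.4000000000001)), (np.float64(141.5999999999999), np.float64(325.5999999999999)), (np.float64(507.1999999999998), np.float64(322.4000000000001)), (np.float64(821.5999999999999), np.float64(1425.6))]
0.062 [(np.float64(443.1999999999998), np.float64(442.4000000000001)), (np.float64(358.4000000000001), np.float64(434.4000000000001)), (np.float64(141.5999999999999), np.float64(304.79999999999995)), (np.float64(143.19999999999982), np.float64(308.0)), (np.float64(508.8000000000002), np.float64(304.79999999999995)), (np.float64(828.0), np.float64(1390.4))]
0.064 [(np.float64(445.5999999999999), np.float64(422.4000000000001)), (np.float64(360.8000000000002), np.float64(414.4000000000001)), (np.float64(142.4000000000001), np.float64(287.20000000000005)), (np.float64(144.0), np.float64(290.4000000000001)), (np.float64(511.1999999999998), np.float64(287.20000000000005)), (np.float64(833.5999999999999), np.float64(1354.4))]
```

View pics/c5.png

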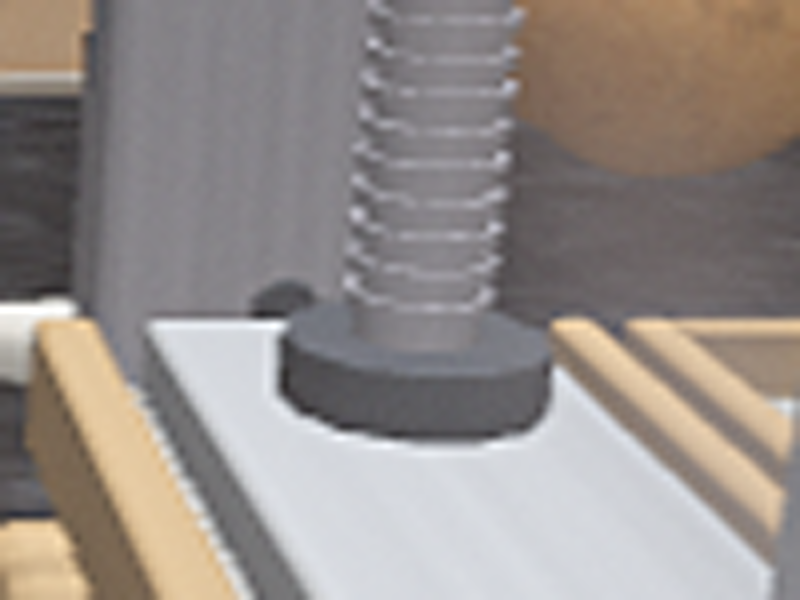

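The foot rim bottom (440,438) is at z≈62.4 mm and the blade top (corner 147,322) at about 60.2 mm. That leaves a 2.2 mm gap, so about 39° more should give roughly 1 N.

Request:
{"fn": "send_rows", "kwargs": {"targets": [{"translation": [0,0,35],"twist": [0,0,0],"grip": 1},{"translation": [0,0,70],"twist": [0,0,0],"grip": 1},{"translation": [0,0,110],"twist": [0,7,0],"grip": 1},{"translation": [0,0,150],"twist": [0,14,0],"grip": 1},{"translation": [0,0,150],"twist": [0,21,0],"grip": 1},{"translation": [0,0,150],"twist": [0,28,0],"grip": 1},{"translation": [0,0,150],"twist": [0,35,0],"grip": 1},{"translation": [0,0,150],"twist": [0,42,0],"grip": 1},{"translation": [0,0,150],"twist": [0,49,0],"grip": 1},{"translation": [0,0,150],"twist": [0,55,0],"grip": 1}]}}

```text
time: 29.13
tool_pos: [0.4742, 0.2359, 0.2801]
ee_rot: [0.016, -0.001, 1.0, 0.002]
wrist_force: [-0.2, 0.4, -0.9]
opening: 0.0
grip_force: 0.0
```

Request:
{"fn": "send_rows", "kwargs": {"targets": [{"translation": [0,-10,0],"twist": [0,0,-7],"grip": -0.2},{"translation": [30,-30,0],"twist": [0,0,-14],"grip": -0.2},{"translation": [60,-60,0],"twist": [0,0,-21],"grip": -0.2},{"translation": [80,-75,0],"twist": [0,0,-28],"grip": -0.2},{"translation": [80,-75,0],"twist": [0,0,-35],"grip": -0.2},{"translation": [80,-75,0],"twist": [0,0,-42],"grip": -0.2},{"translation": [80,-75,0],"twist": [0,0,-45],"grip": -0.2},{"translation": [80,-75,0],"twist": [0,0,-45],"grip": -0.2}]}}

```text
time: 29.8
tool_pos: [0.5541, 0.1604, 0.2777]
ee_rot: [0.016, 0.383, 0.924, -0.004]
wrist_force: [0.9, -0.5, -0.4]
opening: 0.604
grip_force: 0.0
```

Request:
{"fn": "send_rows", "kwargs": {"targets": [{"translation": [0,0,-35],"twist": [0,0,0],"grip": -0.2},{"translation": [0,0,-70],"twist": [0,0,0],"grip": -0.2},{"translation": [0,0,-100],"twist": [0,0,0],"grip": -0.2},{"translation": [0,0,-110],"twist": [0,0,0],"grip": -0.2},{"translation": [0,0,-110],"twist": [0,0,0],"grip": 0.2},{"translation": [0,0,-110],"twist": [0,0,0],"grip": 0.9},{"translation": [0,0,-110],"twist": [0,0,0],"grip": 0.9},{"translation": [0,0,-110],"twist": [0,0,0],"grip": 0.9},{"translation": [0,0,-110],"twist": [0,0,0],"grip": 0.9},{"translation": [0,0,-110],"twist": [0,0,0],"grip": 0.9}]}}

```text
time: 30.63
tool_pos: [0.5546, 0.1605, 0.1686]
ee_rot: [0.016, 0.382, 0.924, -0.004]
wrist_force: [-1.3, -1.3, 6.7]
opening: 0.166
grip_force: 33.1
```

Request:
{"fn": "send_rows", "kwargs": {"targets": [{"translation": [0,0,0],"twist": [0,0,-6],"grip": 0.9},{"translation": [0,0,0],"twist": [0,0,-12],"grip": 0.9},{"translation": [0,0,0],"twist": [0,0,-18],"grip": 0.9},{"translation": [0,0,0],"twist": [0,0,-24],"grip": 0.9},{"translation": [0,0,0],"twist": [0,0,-28],"grip": 0.9},{"translation": [0,0,0],"twist": [0,0,-32],"grip": 0.9},{"translation": [0,0,0],"twist": [0,0,-36],"grip": 0.9},{"translation": [0,0,0],"twist": [0,0,-36],"grip": 0.9},{"translation": [0,0,0],"twist": [0,0,-36],"grip": 0.9},{"translation": [0,0,0],"twist": [0,0,-36],"grip": 0.9}]}}

```text
time: 31.47
tool_pos: [0.5551, 0.1608, 0.1686]
ee_rot: [0.013, 0.649, 0.761, -0.007]
wrist_force: [1.3, -0.3, 5.6]
opening: 0.169
grip_force: 33.0
```

Request:
{"fn": "send_rows", "kwargs": {"targets": [{"translation": [0,0,0],"twist": [0,0,0],"grip": 0.9},{"translation": [0,0,0],"twist": [0,0,0],"grip": 0.9},{"translation": [0,0,0],"twist": [0,0,0],"grip": 0.9},{"translation": [0,0,0],"twist": [0,0,0],"grip": 0.9},{"translation": [0,0,0],"twist": [0,0,0],"grip": 0.9}]}}

```text
time: 31.88
tool_pos: [0.5551, 0.1608, 0.1686]
ee_rot: [0.013, 0.649, 0.761, -0.007]
wrist_force: [0.1, -0.4, 5.2]
opening: 0.17
grip_force: 33.0
```

Request:
{"fn": "send_rows", "kwargs": {"targets": [{"translation": [0,0,0],"twist": [0,0,-2.5],"grip": 0.9},{"translation": [0,0,0],"twist": [0,0,-2.5],"grip": 0.9},{"translation": [0,0,0],"twist": [0,0,-2.5],"grip": 0.9},{"translation": [0,0,0],"twist": [0,0,-2.5],"grip": 0.9},{"translation": [0,0,0],"twist": [0,0,-2.5],"grip": 0.9},{"translation": [0,0,0],"twist": [0,0,-2.5],"grip": 0.9},{"translation": [0,0,0],"twist": [0,0,-2.5],"grip": 0.9}]}}

```text
time: 32.47
tool_pos: [0.5552, 0.1608, 0.1686]
ee_rot: [0.013, 0.666, 0.746, -0.007]
wrist_force: [1.0, 0.1, 5.8]
opening: 0.17
grip_force: 33.0
```

Request:
{"fn": "send_rows", "kwargs": {"targets": [{"translation": [0,0,0],"twist": [0,0,0],"grip": 0},{"translation": [0,0,0],"twist": [0,0,0],"grip": -0.2},{"translation": [0,0,0],"twist": [0,0,0],"grip": -0.2},{"translation": [0,0,30],"twist": [0,0,0],"grip": -0.2},{"translation": [0,0,60],"twist": [0,0,0],"grip": -0.2},{"translation": [0,0,90],"twist": [0,0,0],"grip": -0.2},{"translation": [-30,20,110],"twist": [0,0,7],"grip": 0.5},{"translation": [-60,45,110],"twist": [0,0,14],"grip": 1},{"translation": [-80,70,110],"twist": [0,0,21],"grip": 1},{"translation": [-80,75,110],"twist": [0,0,28],"grip": 1}]}}

```text
time: 33.3
tool_pos: [0.4701, 0.2386, 0.2765]
ee_rot: [0.013, 0.46, 0.888, -0.005]
wrist_force: [0.2, -0.2, -0.0]
opening: 0.037
grip_force: 0.0
```

Request:
{"fn": "send_rows", "kwargs": {"targets": [{"translation": [0,0,0],"twist": [0,0,7],"grip": 1},{"translation": [0,0,0],"twist": [0,0,14],"grip": 1},{"translation": [0,0,0],"twist": [0,0,21],"grip": 1},{"translation": [0,0,0],"twist": [0,0,28],"grip": 1},{"translation": [0,0,0],"twist": [0,0,35],"grip": 1},{"translation": [0,0,0],"twist": [0,0,42],"grip": 1},{"translation": [0,0,0],"twist": [0,0,49],"grip": 1},{"translation": [0,0,0],"twist": [0,0,55.5],"grip": 1},{"translation": [0,0,0],"twist": [0,0,55.5],"grip": 1}]}}

```text
time: 34.05
tool_pos: [0.4731, 0.2353, 0.2747]
ee_rot: [0.015, -0.001, 1.0, -0.0]
wrist_force: [0.4, -0.2, -0.4]
opening: -0.003
grip_force: 0.0
```

Request:
{"fn": "send_rows", "kwargs": {"targets": [{"translation": [0,0,0],"twist": [0,-7,0],"grip": 1},{"translation": [0,0,0],"twist": [0,-14,0],"grip": 1},{"translation": [0,0,0],"twist": [0,-21,0],"grip": 1},{"translation": [0,0,0],"twist": [0,-28,0],"grip": 1},{"translation": [0,0,0],"twist": [0,-35,0],"grip": 1},{"translation": [0,0,0],"twist": [0,-42,0],"grip": 1},{"translation": [0,0,0],"twist": [0,-49,0],"grip": 1},{"translation": [0,0,0],"twist": [0,-53.5,0],"grip": 1},{"translation": [0,0,-30],"twist": [0,-53.5,0],"grip": 1},{"translation": [0,0,-60],"twist": [0,-53.5,0],"grip": 1}]}}

```text
time: 34.88
tool_pos: [0.4725, 0.2363, 0.2158]
ee_rot: [0.465, 0.001, 0.885, 0.002]
wrist_force: [0.2, 0.0, -0.3]
opening: 0.002
grip_force: 0.0
```

Request:
{"fn": "send_rows", "kwargs": {"targets": [{"translation": [0,0,-35],"twist": [0,0,0],"grip": 1},{"translation": [0,0,-70],"twist": [0,0,0],"grip": 1},{"translation": [0,0,-92],"twist": [0,0,0],"grip": 1},{"translation": [0,0,-92],"twist": [0,0,0],"grip": 1},{"translation": [0,0,-92],"twist": [0,0,0],"grip": 1},{"translation": [0,0,-92],"twist": [0,0,0],"grip": 1}]}}

```text
time: 35.38
tool_pos: [0.4741, 0.2362, 0.1253]
ee_rot: [0.464, 0.0, 0.886, 0.001]
wrist_force: [0.5, 0.1, 0.4]
opening: 0.004
grip_force: 0.0
```

```bash
python3 - <<'E'
from h import *
s=monitor.state();print(s['tool_pos'],s['wrist_force'],s['ee_rot'])
a=cv2.rotate(snap('wrist','w6.png')['pixels'],cv2.ROTATE_180)
p=prr('w6.png',[.5535,.1605,.065]).astype(int);print(p)
d=np.load('pics/w6.png.npz');print(-d['R'].T@d['t'])
x0,y0=p[0]-50,p[1]-45
cv2.imwrite('pics/w6r.png',a)
cv2.imwrite('pics/c6.png',cv2.resize(a[y0:y0+75,x0:x0+100],None,fx=8,fy=8,interpolation=cv2.INTER_CUBIC))
for z in(.056,.058,.060,.062):
    print(z,[tuple((prr('w6.png',q)-[x0,y0])*8) for q in([.5405,.1605,z],[.5835,.1805,z])])
E
```

```text
[0.47414093 0.23617085 0.12530397] [0.45599598 0.08200138 0.44242344] [4.64360251e-01 3.48290920e-04 8.85645894e-01 8.87088365e-04]
[374 212]
[0.31215685 0.23679838 0.14447524]
0.056 [(np.float64(432.8000000000002), np.float64(496.0)), (np.float64(132.0), np.float64(353.5999999999999))]
0.058 [(np.float64(435.1999999999998), np.float64(476.0)), (np.float64(132.80000000000018), np.float64(336.0))]
0.06 [(np.float64(436.8000000000002), np.float64(455.20000000000005)), (np.float64(134.4000000000001), np.float64(318.4000000000001))]
0.062 [(np.float64(439.1999999999998), np.float64(435.20000000000005)), (np.float64(135.19999999999982), np.float64(300.79999999999995))]
```

View pics/c6.png

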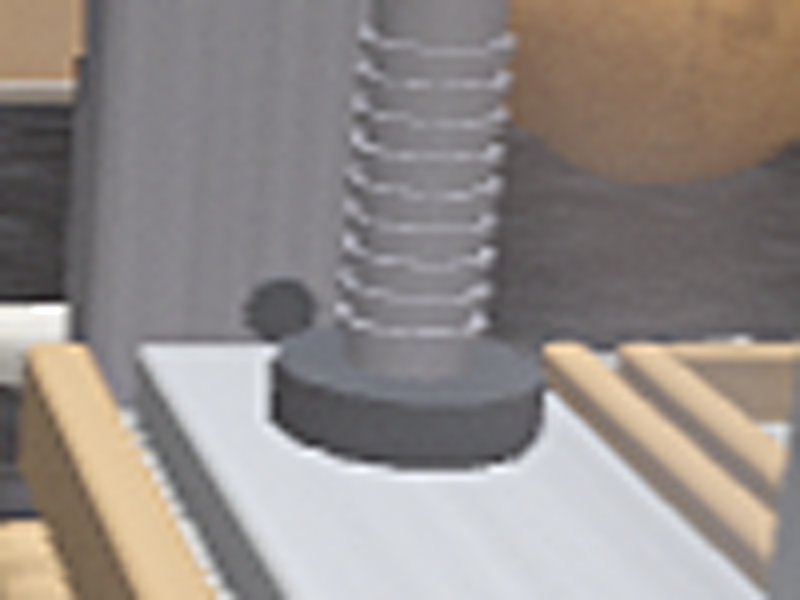

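The tray dropped about 2.8 mm between the two views (blade corner 322→345 after the camera shift). The foot is therefore pressing at about 2.3 N, slightly too much, so I'll back off about 16°.

Request:
{"fn": "send_rows", "kwargs": {"targets": [{"translation": [0,0,35],"twist": [0,0,0],"grip": 1},{"translation": [0,0,70],"twist": [0,0,0],"grip": 1},{"translation": [0,0,110],"twist": [0,7,0],"grip": 1},{"translation": [0,0,152],"twist": [0,14,0],"grip": 1},{"translation": [0,0,152],"twist": [0,21,0],"grip": 1},{"translation": [0,0,152],"twist": [0,28,0],"grip": 1},{"translation": [0,0,152],"twist": [0,35,0],"grip": 1},{"translation": [0,0,152],"twist": [0,42,0],"grip": 1},{"translation": [0,0,152],"twist": [0,49,0],"grip": 1},{"translation": [0,0,152],"twist": [0,55.3,0],"grip": 1}]}}

```text
time: 36.27
tool_pos: [0.4742, 0.2359, 0.2803]
ee_rot: [0.02, -0.001, 1.0, 0.002]
wrist_force: [-0.0, 1.0, -0.1]
opening: -0.001
grip_force: 0.0
```

Request:
{"fn": "send_rows", "kwargs": {"targets": [{"translation": [0,-10,0],"twist": [0,0,-7],"grip": -0.2},{"translation": [30,-30,0],"twist": [0,0,-14],"grip": -0.2},{"translation": [60,-60,0],"twist": [0,0,-21],"grip": -0.2},{"translation": [80,-75,0],"twist": [0,0,-28],"grip": -0.2},{"translation": [80,-75,0],"twist": [0,0,-35],"grip": -0.2},{"translation": [80,-75,0],"twist": [0,0,-42],"grip": -0.2},{"translation": [80,-75,0],"twist": [0,0,-49],"grip": -0.2},{"translation": [80,-75,0],"twist": [0,0,-56],"grip": -0.2},{"translation": [80,-75,0],"twist": [0,0,-63],"grip": -0.2},{"translation": [80,-75,0],"twist": [0,0,-70],"grip": -0.2}]}}

```text
time: 37.1
tool_pos: [0.5539, 0.1607, 0.2783]
ee_rot: [0.017, 0.576, 0.818, -0.008]
wrist_force: [0.0, 0.0, -0.4]
opening: 0.6
grip_force: 0.0
```

Request:
{"fn": "send_rows", "kwargs": {"targets": [{"translation": [0,0,0],"twist": [0,0,-7],"grip": -0.2},{"translation": [0,0,0],"twist": [0,0,-13.5],"grip": -0.2},{"translation": [0,0,0],"twist": [0,0,-13.5],"grip": -0.2}]}}

```text
time: 37.35
tool_pos: [0.554, 0.1607, 0.278]
ee_rot: [0.015, 0.666, 0.746, -0.01]
wrist_force: [-1.6, -0.1, 1.2]
opening: 0.601
grip_force: 0.0
```

Request:
{"fn": "send_rows", "kwargs": {"targets": [{"translation": [0,0,-35],"twist": [0,2,0],"grip": -0.2},{"translation": [0,0,-70],"twist": [0,2,0],"grip": -0.2},{"translation": [0,0,-100],"twist": [0,2,0],"grip": -0.2},{"translation": [0,0,-110],"twist": [0,2,0],"grip": -0.2},{"translation": [0,0,-110],"twist": [0,2,0],"grip": 0.2},{"translation": [0,0,-110],"twist": [0,2,0],"grip": 0.9},{"translation": [0,0,-110],"twist": [0,2,0],"grip": 0.9},{"translation": [0,0,-110],"twist": [0,2,0],"grip": 0.9},{"translation": [0,0,-110],"twist": [0,2,0],"grip": 0.9},{"translation": [0,0,-110],"twist": [0,2,0],"grip": 0.9}]}}

```text
time: 38.18
tool_pos: [0.5549, 0.1608, 0.1686]
ee_rot: [0.003, 0.665, 0.746, -0.021]
wrist_force: [-1.4, -0.4, 7.0]
opening: 0.171
grip_force: 32.7
```

Request:
{"fn": "send_rows", "kwargs": {"targets": [{"translation": [0,0,0],"twist": [0,0,5],"grip": 0.9},{"translation": [0,0,0],"twist": [0,0,10],"grip": 0.9},{"translation": [0,0,0],"twist": [0,0,16],"grip": 0.9},{"translation": [0,0,0],"twist": [0,0,16],"grip": 0.9},{"translation": [0,0,0],"twist": [0,0,16],"grip": 0.9},{"translation": [0,0,0],"twist": [0,0,16],"grip": 0.9},{"translation": [0,0,0],"twist": [0,0,16],"grip": 0.9},{"translation": [0,0,0],"twist": [0,0,16],"grip": 0.9},{"translation": [0,0,0],"twist": [0,0,16],"grip": 0.9},{"translation": [0,0,0],"twist": [0,0,16],"grip": 0.9}]}}

```text
time: 39.02
tool_pos: [0.5546, 0.1606, 0.1686]
ee_rot: [0.006, 0.555, 0.832, -0.021]
wrist_force: [-3.5, -1.6, 6.8]
opening: 0.172
grip_force: 33.1
```

Request:
{"fn": "send_rows", "kwargs": {"targets": [{"translation": [0,0,0],"twist": [0,0,0],"grip": 0},{"translation": [0,0,0],"twist": [0,0,0],"grip": -0.2},{"translation": [0,0,0],"twist": [0,0,0],"grip": -0.2},{"translation": [0,0,30],"twist": [0,0,0],"grip": -0.2},{"translation": [0,0,60],"twist": [0,0,0],"grip": -0.2},{"translation": [0,0,90],"twist": [0,0,0],"grip": -0.2},{"translation": [-30,20,110],"twist": [0,0,7],"grip": 0.5},{"translation": [-60,45,110],"twist": [0,0,14],"grip": 1},{"translation": [-80,70,110],"twist": [0,0,21],"grip": 1},{"translation": [-80,75,110],"twist": [0,0,28],"grip": 1}]}}

```text
time: 39.85
tool_pos: [0.4701, 0.2386, 0.2762]
ee_rot: [0.009, 0.332, 0.943, -0.02]
wrist_force: [-0.1, -0.1, -0.1]
opening: 0.036
grip_force: 0.0
```

Request:
{"fn": "send_rows", "kwargs": {"targets": [{"translation": [0,0,0],"twist": [0,0,7],"grip": 1},{"translation": [0,0,0],"twist": [0,0,14],"grip": 1},{"translation": [0,0,0],"twist": [0,0,21],"grip": 1},{"translation": [0,0,0],"twist": [0,0,28],"grip": 1},{"translation": [0,0,0],"twist": [0,0,35],"grip": 1},{"translation": [0,0,0],"twist": [0,0,39.5],"grip": 1},{"translation": [0,0,0],"twist": [0,0,39.5],"grip": 1}]}}

```text
time: 40.43
tool_pos: [0.473, 0.2353, 0.2746]
ee_rot: [0.016, -0.001, 1.0, -0.017]
wrist_force: [0.7, 0.5, 0.7]
opening: -0.0
grip_force: 0.0
```

Request:
{"fn": "send_rows", "kwargs": {"targets": [{"translation": [0,0,0],"twist": [0,-7,0],"grip": 1},{"translation": [0,0,0],"twist": [0,-14,0],"grip": 1},{"translation": [0,0,0],"twist": [0,-21,0],"grip": 1},{"translation": [0,0,0],"twist": [0,-28,0],"grip": 1},{"translation": [0,0,0],"twist": [0,-35,0],"grip": 1},{"translation": [0,0,0],"twist": [0,-42,0],"grip": 1},{"translation": [0,0,0],"twist": [0,-49,0],"grip": 1},{"translation": [0,0,0],"twist": [0,-55,0],"grip": 1},{"translation": [0,0,-30],"twist": [0,-55,0],"grip": 1},{"translation": [0,0,-60],"twist": [0,-55,0],"grip": 1}]}}

```text
time: 41.27
tool_pos: [0.4723, 0.2361, 0.215]
ee_rot: [0.477, 0.008, 0.879, -0.014]
wrist_force: [0.3, -0.0, -0.4]
opening: 0.001
grip_force: 0.0
```

Request:
{"fn": "send_rows", "kwargs": {"targets": [{"translation": [0,0,-35],"twist": [0,0,0],"grip": 1},{"translation": [0,0,-70],"twist": [0,0,0],"grip": 1},{"translation": [0,0,-92],"twist": [0,0,0],"grip": 1},{"translation": [0,0,-92],"twist": [0,0,0],"grip": 1},{"translation": [0,0,-92],"twist": [0,0,0],"grip": 1},{"translation": [0,0,-92],"twist": [0,0,0],"grip": 1}]}}

```text
time: 41.77
tool_pos: [0.4736, 0.2337, 0.132]
ee_rot: [0.471, 0.007, 0.882, -0.013]
wrist_force: [0.2, 0.9, 0.7]
opening: -0.002
grip_force: 0.0
```

```bash
python3 - <<'E'
from h import *
s=monitor.state();print(s['tool_pos'],s['wrist_force'],s['ee_rot'])
a=cv2.rotate(snap('wrist','w7.png')['pixels'],cv2.ROTATE_180)
cv2.imwrite('pics/w7r.png',a)
p=prr('w7.png',[.5535,.1605,.065]).astype(int);x0,y0=p[0]-50,p[1]-45
A=cv2.resize(a[y0:y0+75,x0:x0+100],None,fx=8,fy=8,interpolation=cv2.INTER_CUBIC)
cv2.imwrite('pics/c7.png',A)
for z in(.056,.058,.060,.062):
    print(z,[tuple((prr('w7.png',q)-[x0,y0])*8) for q in([.5405,.1605,z],[.5835,.1805,z])])
E
```

```text
[0.47364856 0.23369379 0.13203224] [0.2391802  0.92542877 0.72086624] [ 0.47101632  0.00725187  0.88199906 -0.01298861]
0.056 [(np.float64(433.5999999999999), np.float64(500.79999999999995)), (np.float64(137.5999999999999), np.float64(352.79999999999995))]
0.058 [(np.float64(435.1999999999998), np.float64(481.5999999999999)), (np.float64(138.4000000000001), np.float64(335.20000000000005))]
0.06 [(np.float64(437.5999999999999), np.float64(461.5999999999999)), (np.float64(140.0), np.float64(318.4000000000001))]
0.062 [(np.float64(439.1999999999998), np.float64(441.5999999999999)), (np.float64(140.80000000000018), np.float64(300.79999999999995))]
```

View pics/c7.png

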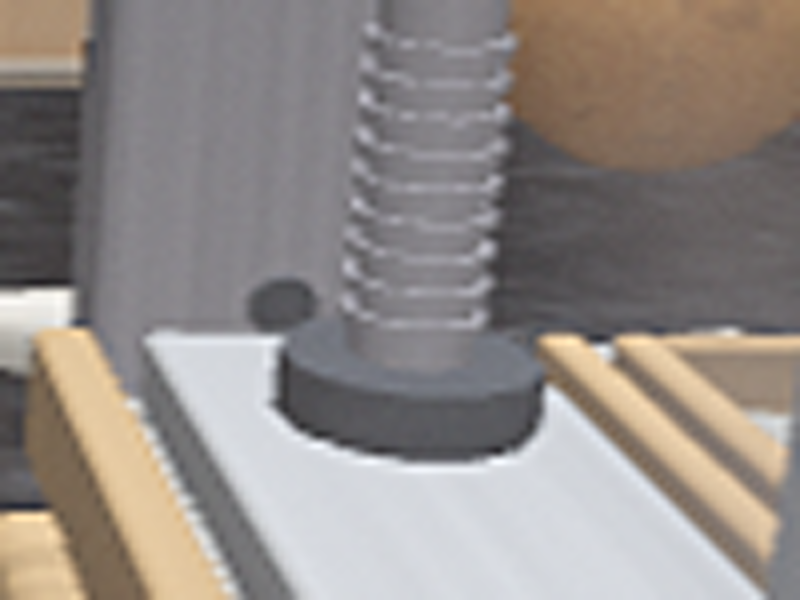

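The blade corner at (147,334) and foot rim at (430,460) both rose about 1.3 mm together, so they are still in contact at roughly 1.3 N. Now I'll go for the fin and draw the blade out.

Request:
{"fn": "send_rows", "kwargs": {"targets": [{"translation": [0,0,35],"twist": [0,0,0],"grip": 1},{"translation": [0,0,70],"twist": [0,0,0],"grip": 1},{"translation": [0,0,110],"twist": [0,7,0],"grip": 1},{"translation": [0,0,145],"twist": [0,14,0],"grip": 1},{"translation": [0,0,145],"twist": [0,21,0],"grip": 1},{"translation": [0,0,145],"twist": [0,28,0],"grip": 1},{"translation": [0,0,145],"twist": [0,35,0],"grip": 1},{"translation": [0,0,145],"twist": [0,42,0],"grip": 1},{"translation": [0,0,145],"twist": [0,49,0],"grip": 1},{"translation": [0,0,145],"twist": [0,56,0],"grip": 1}]}}

```text
time: 42.65
tool_pos: [0.4736, 0.2334, 0.2794]
ee_rot: [0.027, -0.0, 1.0, -0.014]
wrist_force: [-0.4, -0.2, 0.2]
opening: -0.0
grip_force: 0.0
```

Request:
{"fn": "send_rows", "kwargs": {"targets": [{"translation": [-15,-37,0],"twist": [0,0,0],"grip": -0.2},{"translation": [-30,-74,0],"twist": [0,0,0],"grip": -0.2},{"translation": [-30,-74,0],"twist": [0,0,0],"grip": -0.2},{"translation": [-30,-74,0],"twist": [0,0,0],"grip": -0.2}]}}

```text
time: 42.98
tool_pos: [0.4434, 0.158, 0.2767]
ee_rot: [0.028, 0.001, 0.999, -0.015]
wrist_force: [0.1, 0.1, 1.1]
opening: 0.56
grip_force: 0.0
```

```bash
python3 - <<'E'
from h import *
s=monitor.state();print(s['tool_pos'],s['ee_rot'])
w_=s['ee_rot'];R=Ro.from_quat([w_[1],w_[2],w_[3],w_[0]])
print('needed twist',np.degrees((Ro.from_quat([0,1,0,0])*R.inv()).as_rotvec()))
snap('wrist','w8.png')
print([pr('w8.png',q) for q in([.4435,.1605,.136],[.4135,.1605,.06])])
E
```

```text
[0.44336176 0.15799119 0.2767341 ] [ 0.02822226  0.0012335   0.99948891 -0.01496341]
needed twist [1.71497299 3.234584   0.14137287]
[array([290. , 191.6]), array([290.9, 144.2])]
```

View pics/w8.png

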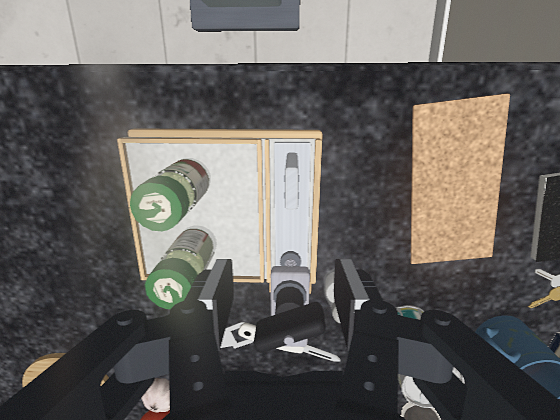

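The blade is still in place with its fin at about (292,190), matching the prediction. I'll level the tool, descend and grip.

Request:
{"fn": "send_rows", "kwargs": {"targets": [{"translation": [0,2.5,-35],"twist": [1.7,3.2,0],"grip": -0.2},{"translation": [0,2.5,-70],"twist": [1.7,3.2,0],"grip": -0.2},{"translation": [0,2.5,-105],"twist": [1.7,3.2,0],"grip": -0.2},{"translation": [0,2.5,-140],"twist": [1.7,3.2,0],"grip": -0.2},{"translation": [0,2.5,-165],"twist": [1.7,3.2,0],"grip": -0.2},{"translation": [0,2.5,-176],"twist": [1.7,3.2,0],"grip": -0.2},{"translation": [0,2.5,-176],"twist": [1.7,3.2,0],"grip": -0.2},{"translation": [0,2.5,-176],"twist": [1.7,3.2,0],"grip": -0.2}]}}

```text
time: 43.7
tool_pos: [0.4435, 0.1623, 0.1004]
ee_rot: [-0.0, -0.001, 1.0, -0.0]
wrist_force: [0.2, -1.1, 0.2]
opening: 0.596
grip_force: 0.0
```

Request:
{"fn": "send_rows", "kwargs": {"targets": [{"translation": [0,0,0],"twist": [0,0,0],"grip": 0.5},{"translation": [0,0,0],"twist": [0,0,0],"grip": 1},{"translation": [0,0,0],"twist": [0,0,0],"grip": 1},{"translation": [0,0,0],"twist": [0,0,0],"grip": 1},{"translation": [0,0,0],"twist": [0,0,0],"grip": 1},{"translation": [0,0,0],"twist": [0,0,0],"grip": 1},{"translation": [0,0,0],"twist": [0,0,0],"grip": 1}], "grip_force": 40}}

```text
time: 44.28
tool_pos: [0.4438, 0.1617, 0.0998]
ee_rot: [-0.0, -0.0, 1.0, -0.0]
wrist_force: [1.4, 0.2, 3.6]
opening: 0.133
grip_force: 45.0
```

Request:
{"fn": "send_rows", "kwargs": {"targets": [{"translation": [-12,0,0.5],"twist": [0,0,0],"grip": 1},{"translation": [-25,0,0.5],"twist": [0,0,0],"grip": 1},{"translation": [-40,0,0.5],"twist": [0,0,0],"grip": 1},{"translation": [-55,0,0.5],"twist": [0,0,0],"grip": 1},{"translation": [-70,0,3],"twist": [0,0,0],"grip": 1},{"translation": [-80,0,8],"twist": [0,0,0],"grip": 1},{"translation": [-85,0,20],"twist": [0,0,0],"grip": 1},{"translation": [-85,0,45],"twist": [0,0,0],"grip": 1},{"translation": [-85,0,70],"twist": [0,0,0],"grip": 1},{"translation": [-85,0,70],"twist": [0,0,0],"grip": 1}]}}

```text
time: 45.12
tool_pos: [0.3596, 0.1621, 0.1733]
ee_rot: [0.002, -0.0, 1.0, 0.001]
wrist_force: [0.5, 1.1, 0.4]
opening: 0.134
grip_force: 44.6
```

Request:
{"fn": "send_rows", "kwargs": {"targets": [{"translation": [0,35,0],"twist": [0,0,3],"grip": 1},{"translation": [5,70,0],"twist": [0,0,7],"grip": 1},{"translation": [20,105,0],"twist": [0,0,7],"grip": 1},{"translation": [35,140,0],"twist": [0,0,7],"grip": 1},{"translation": [50,175,0],"twist": [0,0,7],"grip": 1},{"translation": [61,199,0],"twist": [0,0,7],"grip": 1},{"translation": [61,199,-30],"twist": [0,0,7],"grip": 1},{"translation": [61,199,-65],"twist": [0,0,7],"grip": 1},{"translation": [61,199,-95],"twist": [0,0,7],"grip": 1},{"translation": [61,199,-105],"twist": [0,0,7],"grip": 1}]}}

```text
time: 45.95
tool_pos: [0.4147, 0.3579, 0.0568]
ee_rot: [-0.007, -0.061, 0.998, -0.004]
wrist_force: [-3.6, -2.3, 3.8]
opening: 0.133
grip_force: 45.5
```

Request:
{"fn": "send_rows", "kwargs": {"targets": [{"translation": [0,0,-4],"twist": [0,0,0],"grip": 1},{"translation": [0,0,-8],"twist": [0,0,0],"grip": 1},{"translation": [0,0,-8],"twist": [0,0,0],"grip": 1},{"translation": [0,0,-8],"twist": [0,0,0],"grip": 1}]}}

```text
time: 46.28
tool_pos: [0.4194, 0.3609, 0.057]
ee_rot: [-0.0, -0.061, 0.998, -0.0]
wrist_force: [-1.0, -0.2, -0.3]
opening: 0.134
grip_force: 44.9
```

Request:
{"fn": "send_rows", "kwargs": {"targets": [{"translation": [0,0,-1],"twist": [0,0,0],"grip": 1},{"translation": [0,0,-2],"twist": [0,0,0],"grip": 1},{"translation": [0,0,-2],"twist": [0,0,0],"grip": 1}]}}

```text
time: 46.53
tool_pos: [0.4198, 0.361, 0.0564]
ee_rot: [0.0, -0.061, 0.998, 0.0]
wrist_force: [-1.0, -1.5, 7.1]
opening: 0.133
grip_force: 46.2
```

Contact with the mat. I'll release, rise and check.

Request:
{"fn": "send_rows", "kwargs": {"targets": [{"translation": [0,0,1],"twist": [0,0,0],"grip": 0.6},{"translation": [0,0,1],"twist": [0,0,0],"grip": 0},{"translation": [0,0,1],"twist": [0,0,0],"grip": -0.3},{"translation": [0,0,1],"twist": [0,0,0],"grip": -0.3},{"translation": [0,0,30],"twist": [0,0,0],"grip": -0.3},{"translation": [0,0,65],"twist": [0,0,0],"grip": -0.3},{"translation": [0,0,100],"twist": [0,0,0],"grip": -0.3},{"translation": [0,0,140],"twist": [0,0,0],"grip": -0.3},{"translation": [0,0,170],"twist": [0,0,0],"grip": -0.3},{"translation": [-50,0,200],"twist": [0,0,0],"grip": -0.3}]}}

```text
time: 47.37
tool_pos: [0.3874, 0.3606, 0.2478]
ee_rot: [0.002, -0.059, 0.998, 0.0]
wrist_force: [0.2, -0.0, 0.6]
opening: 0.65
grip_force: 0.0
```

```bash
python3 - <<'E'
from h import *
b=snap('top','top9.png')['pixels']
cv2.imwrite('pics/c9.png',cv2.resize(b[180:290,115:305],None,fx=4.2,fy=4.2,interpolation=cv2.INTER_CUBIC))
E
```

```text
(no output)
```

View pics/c9.png

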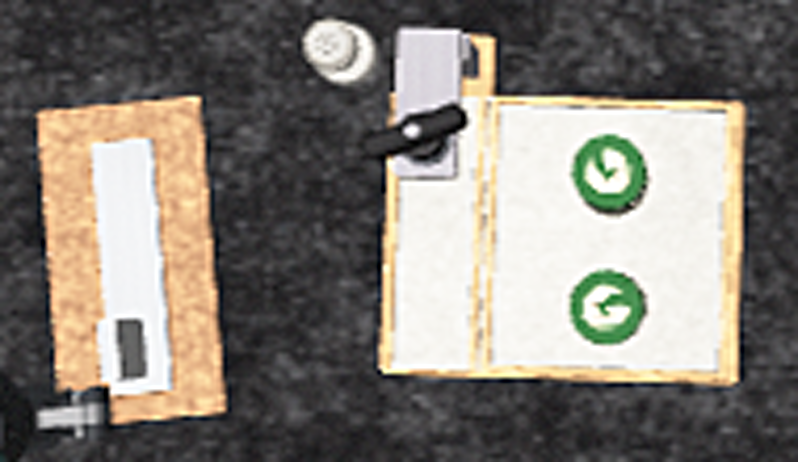

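The blade lies flat and centred on the mat (about (132,265)), the jars are upright in the bay and the bystanders haven't moved.

```bash
python3 -c "
from bench import env
print(env.sign_off())"
```

```text
the job is handed in; nothing more can be done
None
```

The job is handed in, but it returned no verdict: both jars (only two were present) stand upright in the bay, the screw is set to a light drag of an estimated 1.3 N, read from camera views (I overshot to about 2.3 N and turned back 16°), and the blade lies flat on its mat; I did not re-measure the final gap, which I estimate at about 8 mm.

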